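Clear the centrifuge and check its rotor

TASK

Take all the blue-capped sample pots, both those in the centrifuge rotor and those standing on the bench, and stand them upright in the open drawer, then push the drawer fully home. Once the rotor is empty, give it a good push by hand so that it runs on freely by itself, and see that it turns at least one whole turn from where it stood. Leave the bottles, dishes and other things where they are.

Things in the scene. Friction and masses are not known exactly. Their poses are not given: they have to be found in the camera images.
- pot0_center (a point): centre, half-way up, of a capped sample pot: an upright cylinder 44 mm in diameter and 65 mm tall, cream with a blue screw cap, about 0.12 kg; z axis up through the cap. At the start it stands in a pocket of the rotor (absent in some starts)
- pot1_center (a point): centre, half-way up, of a capped sample pot: an upright cylinder 44 mm in diameter and 65 mm tall, cream with a blue screw cap, about 0.12 kg; z axis up through the cap. At the start it stands in a pocket of the rotor (absent in some starts)
- pot2_center (a point): centre, half-way up, of a capped sample pot: an upright cylinder 44 mm in diameter and 65 mm tall, cream with a blue screw cap, about 0.12 kg; z axis up through the cap. At the start it stands in a pocket of the rotor (absent in some starts)
- pot3_center (a point): centre, half-way up, of a capped sample pot: an upright cylinder 44 mm in diameter and 65 mm tall, cream with a blue screw cap, about 0.12 kg; z axis up through the cap. At the start it stands in a pocket of the rotor (absent in some starts)
- pot4_center (a point): centre, half-way up, of a capped sample pot: an upright cylinder 44 mm in diameter and 65 mm tall, cream with a blue screw cap, about 0.12 kg; z axis up through the cap. At the start it stands on the bench between the centrifuge and the cabinet (absent in some starts)
- pot5_center (a point): centre, half-way up, of a capped sample pot: an upright cylinder 44 mm in diameter and 65 mm tall, cream with a blue screw cap, about 0.12 kg; z axis up through the cap. At the start it stands on the bench between the centrifuge and the cabinet (absent in some starts)
- tub: fixed white square tub of the centrifuge, open on top: 290 mm outside, 270 mm inside, rim 75 mm and inner floor 10 mm above the bench; origin at the centre of its underside, on the rotor's axis; sides parallel to its x and y axes
- rotor_center (a point): point on the rotor's vertical axis, 45 mm above the bench. The rotor is an aluminium cross, arms 36 mm wide along this frame's x and y axes (they turn with it), top at this height, with four blue square open pockets centred 85 mm out along +x, +y, -x, -y: 50 mm square inside, 58 mm outside, walls 25 mm tall above this height. Between pockets it is open down to the tub. Hub: radius 24 mm, 19 mm tall
- rotor (a joint): angle turned by the rotor since the start (rad; 0 at the start, counts whole turns, anticlockwise from above positive, no stops). It runs very freely: let go empty at 3 rad/s it coasts more than a turn, and it yields as pots are lifted out. It can be pushed on the outside of a pocket wall, either way round
- drawer_in (a point): middle of the drawer's inner floor, 14 mm above the bench; x points the way the drawer closes, y left, z up. The white tray is 250 mm wide inside (y -125 to 125 mm), and runs from x = -110 mm (inside of the front panel) to 106 mm; side walls 36 mm tall. With the drawer open by j, the part with x under j - 110 mm is open above, the rest is under the cabinet
- cabinet: fixed grey cabinet that holds the drawer: 260 mm deep (x), 284 mm wide, 112 mm tall, ceiling 90 mm above the drawer's floor; origin at the centre of its underside
- drawer_front (a point): middle of the outer face of the drawer's white front panel, which looks to -x of this frame; the panel is 276 mm wide, 88 mm tall, 12 mm thick, and this point is 54 mm above the bench; its top edge is 98 mm above the bench
- drawer (a joint): how far the drawer is open (m): 0 is home against its stop, about 0.17 at the start; it slides with about 1.5 N of friction (more when pushed fast) and stays where it is left
- bottle0: glass media bottle with blue cap, 84 mm in diameter, 170 mm tall; origin at the centre of its underside; to be left alone
- bottle1: glass media bottle with blue cap, 84 mm in diameter, 170 mm tall; origin at the centre of its underside; to be left alone
- bottle2: glass media bottle with blue cap, 84 mm in diameter, 170 mm tall; origin at the centre of its underside; to be left alone
- dishes0: stack of clear culture dishes, 90 mm in diameter, 60 to 90 mm tall; origin at the centre of its underside; to be left alone
- dishes1: stack of clear culture dishes, 90 mm in diameter, 60 to 90 mm tall; origin at the centre of its underside; to be left alone
- marker: black marker pen, 135 mm long, lying along its x axis, 14 mm thick; to be left alone
- tipbox: orange pipette-tip box 120 x 85 x 60 mm; origin at the centre of its underside; to be left alone
Mind the look-alikes: they are no part of the job. What is shaped like the part that bears pot3_center but pink is not meant. Leave any red look-alike of the part that bears pot1_center alone.

How it is judged:
On the way, in this order (a step that is already met when the one before it is completed fails the run):
1. every pot is off the rotor (160 mm or more from its axis) (horizontal distance between each of pot0_center, pot1_center, pot2_center, pot3_center, pot4_center, pot5_center and rotor_center above 0.16 m), for 0.2 s.
2. the empty rotor runs on by itself, untouched, at more than 0.8 rad/s for 0.4 s (all of step 1 and (velocity of joint rotor above 0.8 rad/s or velocity of joint rotor below -0.8 rad/s) and contact force between rotor and anything else below 0.1 N), for 0.4 s.
At the end, for the whole second after the job is handed in: Every pot stands upright (within 0.15 rad) and at rest on the drawer's floor, the drawer is home (open by less than 4 mm), and the rotor stands or runs at least one whole turn (6.28 rad, either way) from its starting angle (value of joint drawer below 0.004 m and (value of joint rotor above 6.28 rad or value of joint rotor below -6.28 rad) and x of pot0_center in the frame of drawer_in between -0.1 and 0.1 m and y of pot0_center in the frame of drawer_in between -0.115 and 0.115 m and z of each of pot0_center, pot1_center, pot2_center, pot3_center, pot4_center, pot5_center in the frame of drawer_in below 0.045 m and angle between each of pot0_center, pot1_center, pot2_center, pot3_center, pot4_center, pot5_center's own z axis and vertical below 0.15 rad and linear speed of each of pot0, pot1, pot2, pot3, pot4, pot5 below 0.03 m/s and x of pot1_center in the frame of drawer_in between -0.1 and 0.1 m and y of pot1_center in the frame of drawer_in between -0.115 and 0.115 m and x of pot2_center in the frame of drawer_in between -0.1 and 0.1 m and y of pot2_center in the frame of drawer_in between -0.115 and 0.115 m and x of pot3_center in the frame of drawer_in between -0.1 and 0.1 m and y of pot3_center in the frame of drawer_in between -0.115 and 0.115 m and x of pot4_center in the frame of drawer_in between -0.1 and 0.1 m and y of pot4_center in the frame of drawer_in between -0.115 and 0.115 m and x of pot5_center in the frame of drawer_in between -0.1 and 0.1 m and y of pot5_center in the frame of drawer_in between -0.115 and 0.115 m); the robot touches nothing.
It fails at once if a bottle, dish stack, marker or tip box is moved by more than 40 mm (distance of any of bottle0, bottle1, bottle2, dishes0, dishes1, marker, tipbox from where it was at the start of the episode above 0.04 m).
Of pot0, pot1, pot2, pot3, pot4, pot5 only 4 to 6 are there at a start; the rules pass over those that are not, and their reading is None.
At some moment in a run one of pot4, pot5 may be knocked a few centimetres aside while the robot is not near it.
It also fails if it takes over 210 s, if anything falls off the work surface, if the arm or the gripper's body presses on something with over 40 N, if the wrist force passes 120 N, or if a joint passes its speed limit or range.

ROBOT

A 7-joint arm with a two-finger parallel gripper is mounted at the origin on the work surface. World frame = base frame: x ahead of the robot, y to its left, z up, the work surface at z = 0. Lengths are in m, angles in rad, forces in N, time in s.
With the tool pointing down it reaches from about 0.425 to 0.925 m from the base axis. Payload 6.8 kg.
Tool frame: the origin (TCP) lies midway between the tips of the shut fingers; the grasp point (between the pads) lies r.grasp_offset behind it (r.grasp_offset is the distance from the TCP to the grasp point, in m); z points along the fingers, y is the direction in which the jaws open and shut (so a half turn about z gives the same grasp; the last joint's range is limited). The gripper opens to 85 mm and grips with 20 to 120 N. Pads are 22 mm wide; open, the fingers measure 114 mm over their backs; the gripper's body (76 mm by 85 mm) begins 54 mm behind the grasp point. The pads swing forward as they close: fully open they stand 13 mm farther back than shut.
Start: joints at [-1.347, 0.477, 0.022, 1.555, -0.011, 1.109, -0.083], TCP at [0.22, 0.638, 0.231] pointing down, gripper open.
Joint ranges: [-2.96, 2.96], [-0.34, 2.1], [-1.41, 1.46], [0.24, 2.44], [-1.37, 4.51], [0.17, 1.92], [-2.96, 2.96]. Speed limits (rad/s): [2.39, 2.39, 3.14, 3.14, 3.14, 3.14, 3.14].

INTERFACE

Orientations are given as a rotation vector (axis times angle).
In Python, from bench import r gives the robot as it stands. The module is installed in compiled form; this text tells all that it offers.
- The arm moves only by the tool send_rows, never from a script. Its argument "moves" is one flat list of numbers, 4 for each row, row after row: the shift along the tool's x, y, z in mm, then the turn about the tool's z in degrees. A call has 1 to 8 rows; each row is the pose to reach, as a shift and turn from the pose commanded when the call began, along the tool's axes at that moment; what a row does not reach only later rows make up. A row lasts 1/8 s, in which the tool goes at most 62.5 mm and 10.7 degrees, less where a joint would pass 70% of its speed; a pose out of reach is approached as far as the arm can. A call with a gripper value outside its range is refused whole. "hand" is the closure, from 0 (fully open) to 1 (shut), set as the call begins (left out, the last holds). The fingers move at their own pace and stop on an object; "newtons" is the grip in N (left out, the last holds). Time passes only in rows, so rows that repeat a pose let the fingers close. It gives the time, the measured TCP pose, the force and the opening at its end, in the units of the state.
- r.get_obs(): the state, without advancing time (a new reading comes with each control period).
- r.grab_frame(name): name is "scene" or "side" or "wrist"; returns a dict with "img" (384x512x3 uint8, red, green, blue), "mtx" (3x3 intrinsics, pixels), "D" ([k1, k2, p1, p2, k3] as OpenCV has them; the pictures are not rectified), "world_to_cam" (4x4, takes a point from world to camera coordinates). Camera axes: x right, y up, looking along -z (the intrinsics and any distortion apply to the point x, -y, -z); pixel columns grow to the right and rows downward; lengths in m; the calibration is good to about 2 mm. A picture is of the moment at which its call begins. There is no depth.
- r.hand_in(): hands the job in, once; it reports no verdict.
The state is a dict: "clock": time; "joints": joint angles; "qvel": joint speeds; "tau": joint torques, N m; "tcp_pos": TCP position; "orientation": TCP orientation; "contact_force": force on the tool from outside, world axes, zero at the start; "moment": the same for the moment, N m; "grip_width": finger opening in m.
Only numpy, scipy, OpenCV 4.12 (cv2) and the standard library are available. Lean on these libraries where they do the work, as an engineer would, in place of code of your own. Each camera call takes 0.05 s, during which the arm holds its last target.

## Working session

There is one attempt and no reset: what is moved stays moved. The work goes in short steps, Python scripts to look and compute and a tool call to move; the robot and the scene stay as the last step left them, time stands still between calls to the robot, and variables do not carry over. Pictures are saved under pics/ and viewed, and the job is handed in when it is done.

Besides the shell and the picture viewer there is one more tool, called after "Emit:" in YAML: its name, and indented under it one key for each argument. send_rows: Moves the arm, as the interface text tells. Its arguments: {"type":"object","properties":{"moves":{"type":"array"},"hand":{"type":"number"},"newtons":{"type":"number"}},"required":["moves"]}

```bash
mkdir -p pics; python3 - <<'E'
from bench import r
import cv2
print(r.get_obs(), r.grasp_offset)
for n in ("scene","side","wrist"):
    f=r.grab_frame(n); cv2.imwrite(f"pics/{n}0.png",f["img"][:,:,::-1]); print(n,f["mtx"].tolist(),f["D"],f["world_to_cam"].tolist())
E
```

```text
{'clock': 0.0, 'joints': array([-1.34705057,  0.47778254,  0.02235618,  1.55644061, -0.01152132,
        1.10934433, -0.08310729]), 'qvel': array([ 0.0018137 , -0.00157182,  0.00072883,  0.00207344,  0.00023477,
        0.00042089, -0.00130488]), 'tau': array([-4.60828005e-05, -5.96482444e+01,  1.60791043e+00, -2.81189311e+01,
        1.24675545e-02,  9.46318090e-03,  2.39109545e-05]), 'tcp_pos': array([0.21973014, 0.63759955, 0.23034241]), 'orientation': array([-5.18858621e-01, -3.09826533e+00,  2.88659412e-03]), 'contact_force': array([ 0.24522578, -0.26188592, -0.21808664]), 'moment': array([-0.01959674,  0.00557842, -0.02385931]), 'grip_width': 0.08555700670149327} 0.0187
scene [[413.3564085390931, 0.0, 258.55070990011563], [0.0, 413.3564085390931, 189.76315675175766], [0.0, 0.0, 1.0]] [-0.06207641  0.          0.          0.          0.        ] [[0.014642443935239087, 0.999856751004612, 0.008489776563852167, -0.012867069759004], [-0.7468578863667718, 0.005291198526045052, 0.6649626311229196, 0.3795586752520995], [0.6648224548007998, -0.016077334625451228, 0.7468283758026202, -1
[... 257 characters left out ...]
445373, 0.0033921497161486583, 0.5975886162656997], [0.049945327368593646, -0.691885813673308, 0.7202773667912027, -0.0821345860772914], [-0.046981926237652384, 0.7187514802755992, 0.6936778850508604, -1.2187976550883406], [0.0, 0.0, 0.0, 1.0]]
wrist [[337.4877950695181, 0.0, 256.1517436013328], [0.0, 337.4877950695181, 191.22570032620712], [0.0, 0.0, 1.0]] [-0.00233918  0.          0.          0.          0.        ] [[0.32604102419773995, 0.9453543475788406, -0.00155179053883294, -0.6733676294055166], [-0.9040534871214806, 0.3113161339112938, -0.29286440068745057, 0.03790953027599875], [-0.276377537009763, 0.0968887107991075, 0.9561527256438207, -0.37919107528066864], [0.0, 0.0, 0.0, 1.0]]
```

View pics/scene0.png

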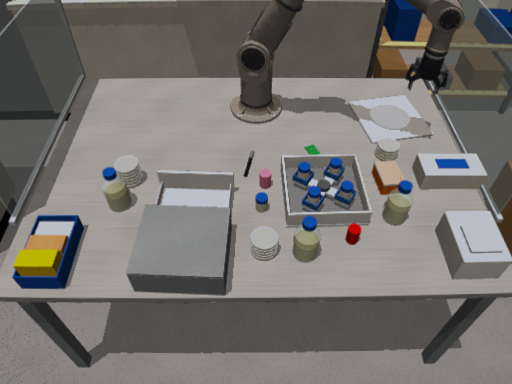

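View pics/side0.png

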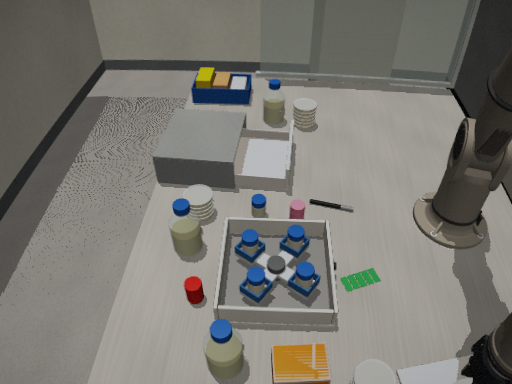

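View pics/wrist0.png

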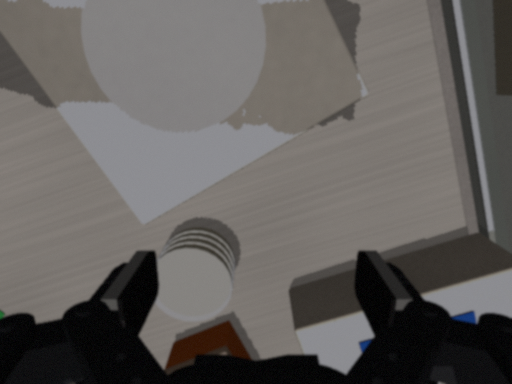

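```bash
cat > h.py <<'E'
import numpy as np, cv2
from bench import r
from scipy.spatial.transform import Rotation as R
F=np.diag([1.,-1,-1])
def ray(f,px):
    n=cv2.undistortPoints(np.array([[px]],float),f["mtx"],np.array(f["D"],float)).ravel()
    T=np.array(f["world_to_cam"]); d=T[:3,:3].T@(F@np.array([n[0],n[1],1.])); o=-T[:3,:3].T@T[:3,3]
    return o,d
def onz(f,px,z):
    o,d=ray(f,px); return o+d*(z-o[2])/d[2]
def proj(f,P):
    T=np.array(f["world_to_cam"]); P=np.atleast_2d(P); C=(P@T[:3,:3].T+T[:3,3])@F
    return cv2.projectPoints(C,np.zeros(3),np.zeros(3),np.array(f["mtx"]),np.array(f["D"],float))[0][:,0]
def crop(f,x0,y0,x1,y1,k,name):
    im=cv2.resize(f["img"][y0:y1,x0:x1,::-1],None,fx=k,fy=k,interpolation=cv2.INTER_CUBIC); cv2.imwrite("pics/"+name,im)
def tri(obs):
    A=np.zeros((3,3));b=np.zeros(3)
    for f,p in obs:
        o,d=ray(f,p); d=d/np.linalg.norm(d); M=np.eye(3)-np.outer(d,d); A+=M;b+=M@o
    return np.linalg.solve(A,b)
def blue(f,box=None):
    hsv=cv2.cvtColor(f["img"],cv2.COLOR_RGB2HSV); m=cv2.inRange(hsv,(100,150,60),(125,255,255))
    return m
E
python3 - <<'E'
from h import *
f=r.grab_frame("scene"); crop(f,240,135,380,235,5.5,"s1.png"); crop(f,120,160,270,300,5.3 and 4,"s2.png")
g=r.grab_frame("side"); crop(g,205,185,345,325,4,"d1.png"); crop(g,150,70,330,220,4,"d2.png")
import pickle; pickle.dump((f,g),open("f0.pkl","wb"))
E
```

```text
(no output)
```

View pics/s1.png

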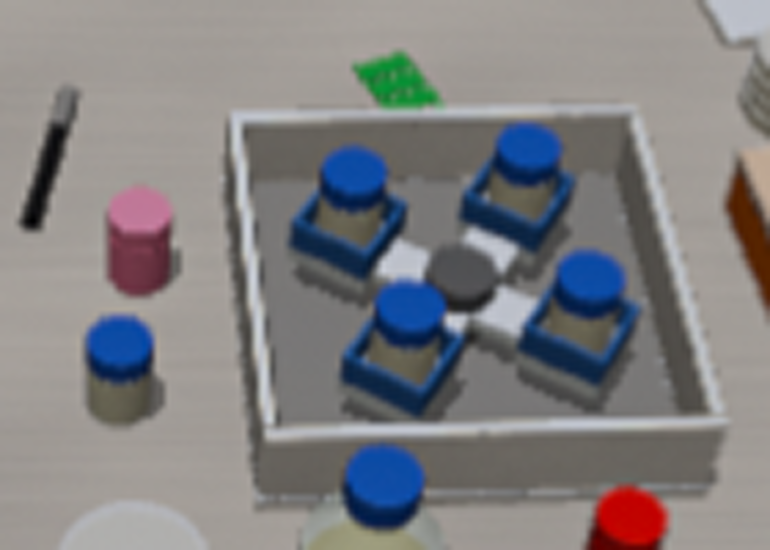

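View pics/d1.png

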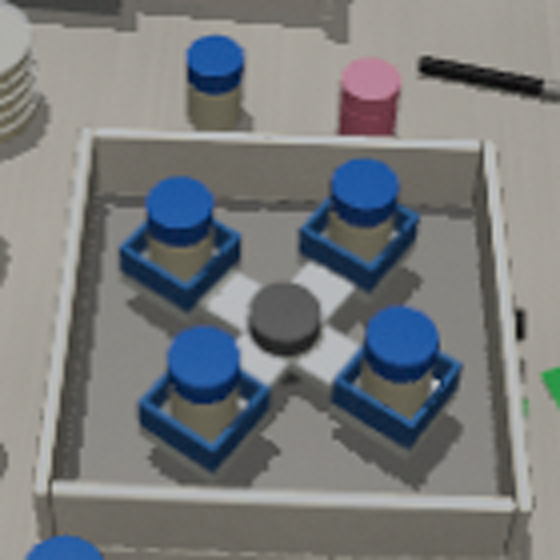

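View pics/d2.png

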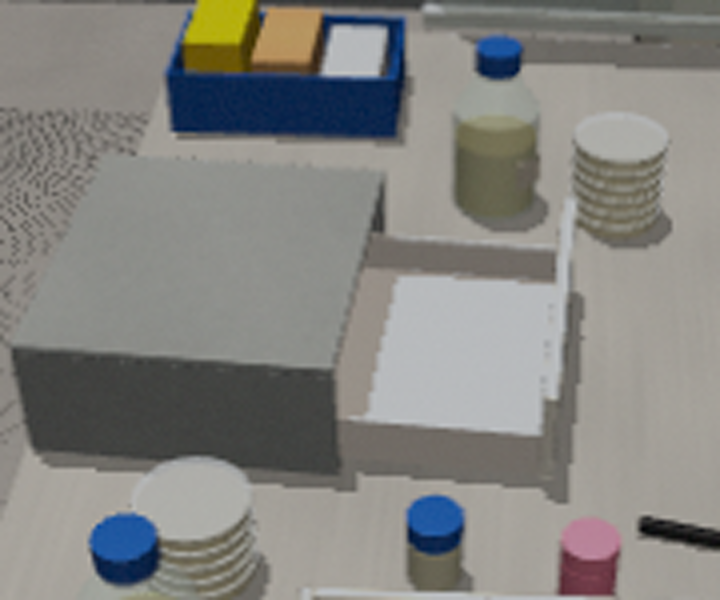

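View pics/s2.png

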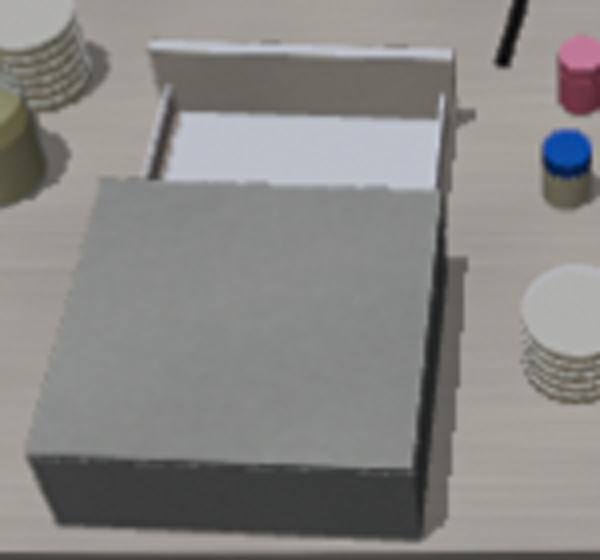

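```bash
python3 - <<'E'
from h import *
import pickle; f,g=pickle.load(open("f0.pkl","rb"))
S={'A':(353,170),'B':(528,147),'C':(590,276),'D':(411,304),'E':(119,340)}
D={'A':(365,183),'B':(403,335),'C':(204,357),'D':(180,203),'E':(215,57)}
for k in S:
    ps=np.array(S[k])/5.5+(240,135)-.4; pd=np.array(D[k])/4+(205,185)-.4
    t=tri([(f,ps),(g,pd)]); print(k,t.round(4), onz(f,ps,t[2])[:2].round(4), onz(g,pd,t[2])[:2].round(4))
print("tub")
for p in [(230,110),(636,107),(728,425),(258,435)]: print(onz(f,np.array(p)/5.5+(240,135)-.4,.075).round(4))
for p in [(82,131),(496,143),(530,510),(38,488)]: print('side',onz(g,np.array(p)/4+(205,185)-.4,.075).round(4))
print('hub',onz(f,np.array((462,268))/5.5+(240,135)-.4,.064).round(4),onz(g,np.array((285,312))/4+(205,185)-.4,.064).round(4))
print("cab")
for p in [(102,180),(440,187),(415,468),(28,457)]: print(onz(f,np.array(p)/4+(120,160)-.4,.112).round(4))
for p in [(385,172),(335,368),(13,348),(105,157)]: print('side',onz(g,np.array(p)/4+(150,70)-.4,.112).round(4))
print("front")
for p in [(148,42),(453,49)]: print(onz(f,np.array(p)/4+(120,160)-.4,.098).round(4))
for p in [(570,203),(556,395)]: print('side',onz(g,np.array(p)/4+(150,70)-.4,.098).round(4))
print('red',onz(f,(353,229),.065),'green')
E
```

```text
A [0.4893 0.1683 0.1093] [0.4893 0.1683] [0.4894 0.1684]
B [0.4666 0.287  0.1084] [0.4673 0.2873] [0.4661 0.2864]
C [0.5837 0.3104 0.1085] [0.5839 0.3105] [0.5836 0.3103]
D [0.6076 0.1941 0.1096] [0.6077 0.1941] [0.6075 0.1939]
E [0.5969 0.0132 0.0639] [0.5965 0.013 ] [0.5971 0.0137]
tub
[0.3956 0.0939 0.075 ]
[0.3936 0.3788 0.075 ]
[0.6782 0.3874 0.075 ]
[0.6833 0.0962 0.075 ]
side [0.6838 0.1047 0.075 ]
side [0.3961 0.0957 0.075 ]
side [0.3909 0.3813 0.075 ]
side [0.6743 0.3857 0.075 ]
hub [0.5356 0.2405 0.064 ] [0.5369 0.2414 0.064 ]
cab
[ 0.671  -0.3734  0.112 ]
[ 0.6803 -0.0933  0.112 ]
[ 0.9418 -0.1032  0.112 ]
[ 0.9317 -0.3844  0.112 ]
side [ 0.6685 -0.3732  0.112 ]
side [ 0.6817 -0.0947  0.112 ]
side [ 0.9383 -0.1024  0.112 ]
side [ 0.9267 -0.3828  0.112 ]
front
[ 0.4978 -0.3635  0.098 ]
[ 0.5087 -0.0877  0.098 ]
side [ 0.502 -0.357  0.098]
side [ 0.5112 -0.0915  0.098 ]
red [0.74186576 0.31353273 0.065     ] green
```

```bash
cat >> h.py <<'E'
def plan(P,yaw_deg):
    """yaw = world angle of jaw (tool y) axis, mod 180"""
    o=r.get_obs(); M=R.from_rotvec(o["orientation"]).as_matrix()
    s=M.T@(np.array(P)-o["tcp_pos"])*1000
    yy=np.degrees(np.arctan2(M[1,1],M[0,1])); d=-(yaw_deg-yy); d=(d+90)%180-90
    print("t",round(o["clock"],2),"tcp",o["tcp_pos"].round(4),"jaw",yy.round(1),"j",o["joints"].round(2),"w",round(o["grip_width"],4),"F",o["contact_force"].round(1)); print("   shift",s.round(1),"turn",d.round(1), "rows",(np.linalg.norm(s)/62.5).round(1),"tilt",M[:,2].round(4))
E
python3 - <<'E'
from h import *
import pickle; f,g=pickle.load(open("f0.pkl","rb"))
print('pink',tri([(f,np.array((140,207))/5.5+(240,135)-.4),(g,np.array((371,82))/4+(205,185)-.4)]))
plan((.597,.0133,.2),90)
E
```

```text
pink [0.48108956 0.03026692 0.06467846]
t 0.25 tcp [0.2198 0.6379 0.2308] jaw 71.0 j [-1.35  0.48  0.02  1.56 -0.01  1.11 -0.08] w 0.0852 F [0.2 0.3 0.3]
   shift [-560.1 -467.7   31.2] turn -19.0 rows 11.7 tilt [-2.e-04 -8.e-04 -1.e+00]
```

```bash
python3 - <<'E'
from h import *
plan((.597,.0133,.2),-2.3)
E
```

```text
t 0.25 tcp [0.2198 0.6379 0.2308] jaw 71.0 j [-1.35  0.48  0.02  1.56 -0.01  1.11 -0.08] w 0.0852 F [0.2 0.3 0.3]
   shift [-560.1 -467.7   31.2] turn 73.3 rows 11.7 tilt [-2.e-04 -8.e-04 -1.e+00]
```

Emit:
send_rows:
  moves: [-20,-20,0,3,-60,-50,0,12,-105,-90,0,22,-150,-125,0,32,-190,-160,0,42,-230,-190,0,52,-270,-225,0,61,-300,-250,0,66]
  hand: 0
  newtons: 40

```text
clock: 1.25
tcp_pos: [0.4231, 0.3017, 0.2315]
orientation: [2.129, 2.31, 0.0]
contact_force: [-0.1, -0.1, -1.5]
grip_width: 0.0852
```

```bash
python3 - <<'E'
from h import *
plan((.597,.0133,.2),-2.3)
E
```

```text
t 1.25 tcp [0.4231 0.3017 0.2315] jaw 4.7 j [-1.05  0.22  0.37  1.94 -0.1   0.99 -0.56] w 0.0852 F [-0.1 -0.1 -1.5]
   shift [-301.6  149.8   31.5] turn 7.0 rows 5.4 tilt [ 3.e-04  0.e+00 -1.e+00]
```

Emit:
send_rows:
  moves: [-45,20,4,1,-100,50,10,3,-155,77,16,5,-205,102,22,6,-250,124,27,7,-285,142,31,7,-301.6,149.8,31.5,7,-301.6,149.8,31.5,7]

```text
clock: 2.25
tcp_pos: [0.5976, 0.016, 0.1998]
orientation: [2.262, 2.18, -0.0]
contact_force: [-0.7, -0.8, 0.5]
grip_width: 0.0854
```

```bash
python3 - <<'E'
from h import *
plan((.597,.0133,.03),-2.3)
f=r.grab_frame("scene"); crop(f,230,150,330,240,6,"s3.png"); w=r.grab_frame("wrist"); crop(w,0,0,512,384,1.5,"w3.png")
E
```

```text
t 2.25 tcp [0.5976 0.016  0.1998] jaw -2.1 j [-0.52  0.42  0.51  1.81 -0.24  0.98  0.05] w 0.0854 F [-0.7 -0.8  0.5]
   shift [ -2.7  -0.5 169.8] turn 0.2 rows 2.7 tilt [-1.e-04 -2.e-04 -1.e+00]
```

View pics/s3.png

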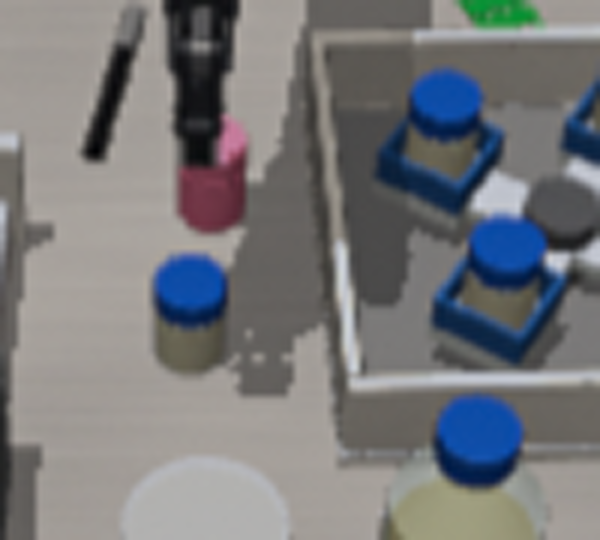

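View pics/w3.png

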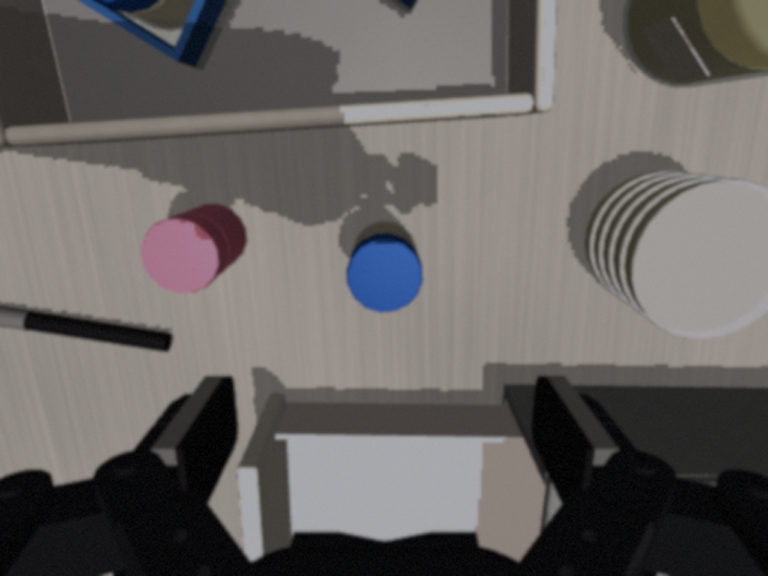

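```bash
python3 - <<'E'
from h import *
w=r.grab_frame("wrist"); print(onz(w,(256.7-.4,181),.065),onz(w,(475,171),.08),onz(w,(475,171),.06))
E
```

```text
[0.59683024 0.01694541 0.065     ] [0.77153927 0.02347025 0.08      ] [0.78467177 0.01821401 0.06      ]
```

Emit:
send_rows:
  moves: [-1,-0.5,30,0,-1,-0.5,80,0,-1,-0.5,125,0,-1,-0.5,155,0,-1,-0.5,170,0,-1,-0.5,172,0,-1,-0.5,172,0]

```text
clock: 3.28
tcp_pos: [0.5978, 0.0161, 0.0289]
orientation: [2.259, 2.182, 0.002]
contact_force: [-0.0, 0.5, 0.4]
grip_width: 0.0854
```

Emit:
send_rows:
  moves: [0,0,0,0,0,0,0,0,0,0,0,0,0,0,0,0,0,0,0,0,0,0,0,0]
  hand: 1
  newtons: 40

```text
clock: 4.03
tcp_pos: [0.5974, 0.0158, 0.0286]
orientation: [2.26, 2.182, 0.001]
contact_force: [-1.5, 1.3, 5.5]
grip_width: 0.0431
```

```bash
python3 - <<'E'
from h import *
plan((.597,.0133,.2),-2.3)
E
```

```text
t 4.03 tcp [0.5974 0.0158 0.0286] jaw -2.0 j [-0.42  0.64  0.39  1.91 -0.38  0.66  0.17] w 0.0431 F [-1.5  1.3  5.5]
   shift [  -2.4   -0.2 -171.4] turn 0.3 rows 2.7 tilt [ 8.e-04  5.e-04 -1.e+00]
```

```bash
cat >> h.py <<'E'
O=np.array([.627,-.231]);ux=np.array([.9992,-.04]);uy=np.array([.04,.9992])
def dr(x,y,z): return (*(O+x*ux+y*uy),z)
E
python3 - <<'E'
from h import *
print(dr(-.02,.094,.044)); plan(dr(-.02,.094,.044),-2.3)
E
```

```text
(np.float64(0.610776), np.float64(-0.1362752), 0.044)
t 4.03 tcp [0.5974 0.0158 0.0286] jaw -2.0 j [-0.42  0.64  0.39  1.91 -0.38  0.66  0.17] w 0.0431 F [-1.5  1.3  5.5]
   shift [-151.5   18.8  -15.5] turn 0.3 rows 2.5 tilt [ 8.e-04  5.e-04 -1.e+00]
```

Emit:
send_rows:
  moves: [0,0,-25,0,0,0,-65,0,-15,0,-95,0,-55,5,-105,0,-100,9,-105,0,-135,12,-105,0,-152,13,-105,0,-152,13,-105,0]

```text
clock: 5.03
tcp_pos: [0.6043, -0.1374, 0.1326]
orientation: [-2.262, -2.18, 0.0]
contact_force: [-0.1, -0.1, -1.4]
grip_width: 0.0435
```

```bash
python3 - <<'E'
from h import *
plan(dr(-.02,.094,.044),-2.3)
w=r.grab_frame("wrist"); crop(w,0,0,512,384,1.5,"w4.png")
g=r.grab_frame("side"); crop(g,150,70,330,220,4,"d4.png")
E
```

```text
t 5.03 tcp [ 0.6043 -0.1374  0.1326] jaw -2.1 j [-0.23  0.53  0.48  1.81 -0.31  0.88  0.36] w 0.0435 F [-0.1 -0.1 -1.4]
   shift [ 1.4  6.4 88.6] turn 0.2 rows 1.4 tilt [-4.e-04 -0.e+00 -1.e+00]
```

View pics/w4.png

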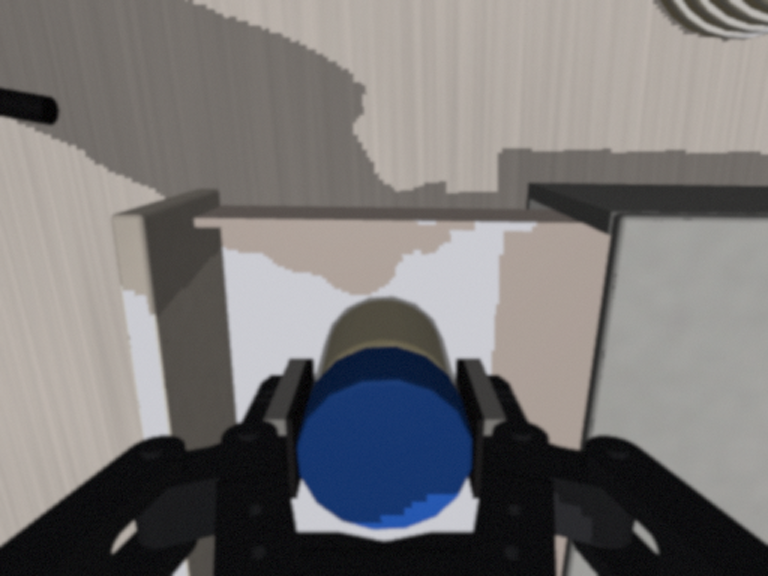

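View pics/d4.png

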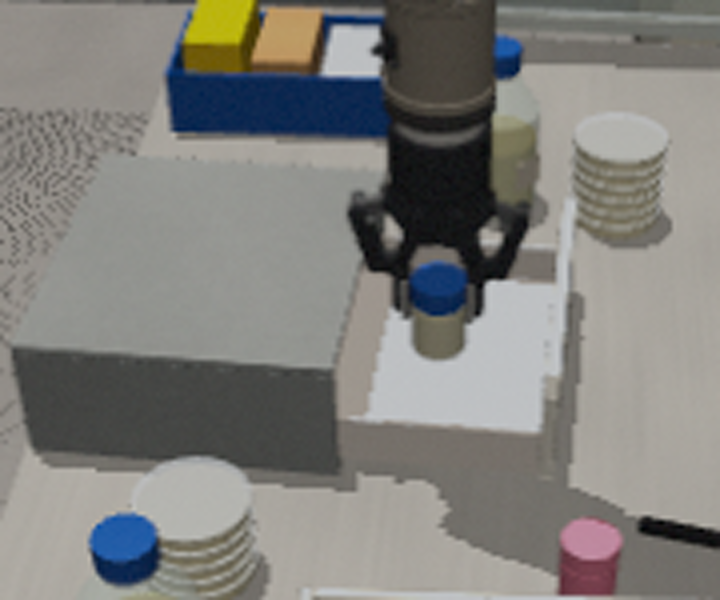

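```bash
python3 - <<'E'
from h import *
w=r.grab_frame("wrist")
for n,p,z in [("wall top outer edge",(370,208),.05),("wall top inner",(370,219),.05),("panel in corner",(219,191),.098),("panel out corner",(116,215),.098),("panel in left",(150,300),.098),("cab corner",(610,226),.112),("cab face low",(530,186),.112)]:
    q=onz(w,np.array(p)/1.5-.3,z)[:2]; d=q-O; print(n,q.round(4),"drawer",(d@ux).round(4),(d@uy).round(4))
E
```

```text
wall top outer edge [ 0.5995 -0.0924] drawer -0.033 0.1374
wall top inner [ 0.5993 -0.0973] drawer -0.0331 0.1325
panel in corner [ 0.5493 -0.0781] drawer -0.0838 0.1497
panel out corner [ 0.5121 -0.0851] drawer -0.1206 0.1412
panel in left [ 0.5188 -0.1167] drawer -0.1127 0.1099
cab corner [ 0.6791 -0.0921] drawer 0.0465 0.1408
cab face low [ 0.6526 -0.0785] drawer 0.0194 0.1534
```

Emit:
send_rows:
  moves: [1.4,3,20,0.2,1.4,6.4,50,0.2,1.4,6.4,70,0.2,1.4,6.4,80,0.2,1.4,6.4,86,0.2,1.4,6.4,88,0.2,1.4,6.4,88,0.2]

```text
clock: 6.05
tcp_pos: [0.6115, -0.1356, 0.0453]
orientation: [2.263, 2.178, 0.001]
contact_force: [0.5, 1.0, -0.5]
grip_width: 0.0433
```

```bash
python3 - <<'E'
from h import *
plan(dr(-.02,.094,.043),-2.3)
E
```

```text
t 6.05 tcp [ 0.6115 -0.1356  0.0453] jaw -2.2 j [-0.19  0.66  0.42  1.83 -0.38  0.73  0.41] w 0.0433 F [ 0.5  1.  -0.5]
   shift [-0.7 -0.7  2.3] turn 0.1 rows 0.0 tilt [ 1.e-03 -1.e-04 -1.e+00]
```

Emit:
send_rows:
  moves: [0,0,2,0,0,0,2.5,0,0,0,2.5,0]

```text
clock: 6.42
tcp_pos: [0.6113, -0.1355, 0.0426]
orientation: [2.264, 2.178, 0.001]
contact_force: [-0.5, 0.7, 1.0]
grip_width: 0.0432
```

Emit:
send_rows:
  moves: [0,0,0,0,0,0,0,0,0,0,0,0,0,0,0,0]
  hand: 0.3

```text
clock: 6.92
tcp_pos: [0.6111, -0.1355, 0.0423]
orientation: [-2.264, -2.178, 0.0]
contact_force: [0.2, -0.8, -0.2]
grip_width: 0.0596
```

Emit:
send_rows:
  moves: [0,0,-15,0,0,0,-50,0,0,0,-95,0,0,0,-135,0,0,0,-150,0]

```text
clock: 7.55
tcp_pos: [0.6124, -0.1361, 0.1958]
orientation: [2.262, 2.175, 0.005]
contact_force: [1.0, -0.7, -0.3]
grip_width: 0.0599
```

```bash
python3 - <<'E'
from h import *
plan((.6076,.1941,.2),-2.3)
g=r.grab_frame("side"); crop(g,150,70,330,220,4,"d5.png")
E
```

```text
t 7.55 tcp [ 0.6124 -0.1361  0.1958] jaw -2.2 j [-0.26  0.47  0.52  1.74 -0.27  1.    0.32] w 0.0599 F [ 1.  -0.7 -0.3]
   shift [329.8 -17.6  -4.3] turn 0.1 rows 5.3 tilt [ 4.9e-03 -3.0e-04 -1.0e+00]
```

View pics/d5.png

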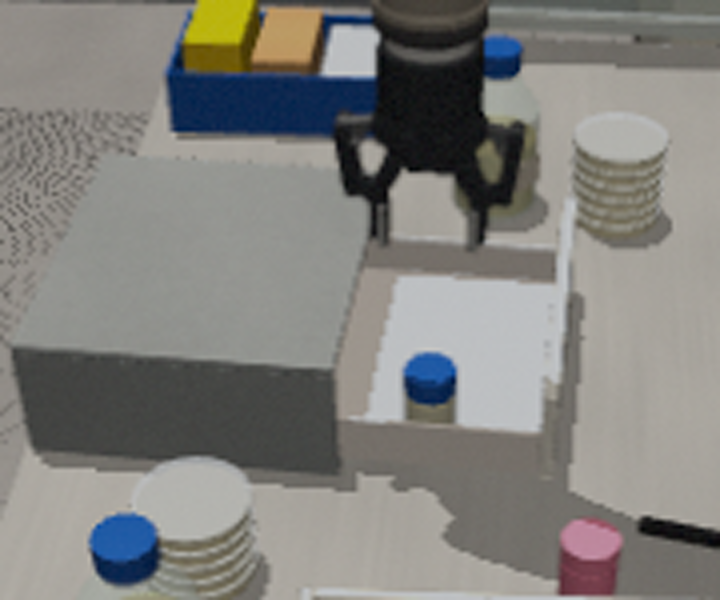

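```bash
python3 - <<'E'
from h import *
import pickle; f,g=pickle.load(open("f0.pkl","rb"))
print(tri([(f,(308,221.5)),(g,(181,204))]), tri([(f,(110,172)),(g,(274,83))]), tri([(f,(404.5,185.5)),(g,(221,327))]))
E
```

```text
[0.78700603 0.15017251 0.16672654] [ 0.57375514 -0.49794873  0.16732847] [0.64032022 0.48361325 0.16658613]
```

Emit:
send_rows:
  moves: [15,0,-2,0,55,-3,-4,0,110,-6,-4,0,165,-9,-4,0,220,-12,-4,0,270,-15,-4,0,312,-17,-4,0,330,-17.6,-4,0]
  hand: 0

```text
clock: 8.6
tcp_pos: [0.6042, 0.1993, 0.1941]
orientation: [-2.256, -2.182, 0.004]
contact_force: [0.4, 0.3, -0.5]
grip_width: 0.0854
```

```bash
python3 - <<'E'
from h import *
plan((.6076,.1941,.2),-2.3)
f=r.grab_frame("scene"); crop(f,240,135,380,235,5.5,"s6.png");w=r.grab_frame("wrist"); crop(w,0,0,512,384,1.5,"w6.png")
E
```

```text
t 8.6 tcp [0.6042 0.1993 0.1941] jaw -1.9 j [-0.75  0.48  0.47  1.71 -0.25  1.01 -0.23] w 0.0854 F [ 0.4  0.3 -0.5]
   shift [-5.   3.5 -5.9] turn 0.4 rows 0.1 tilt [-3.5e-03 -1.0e-04 -1.0e+00]
```

View pics/w6.png

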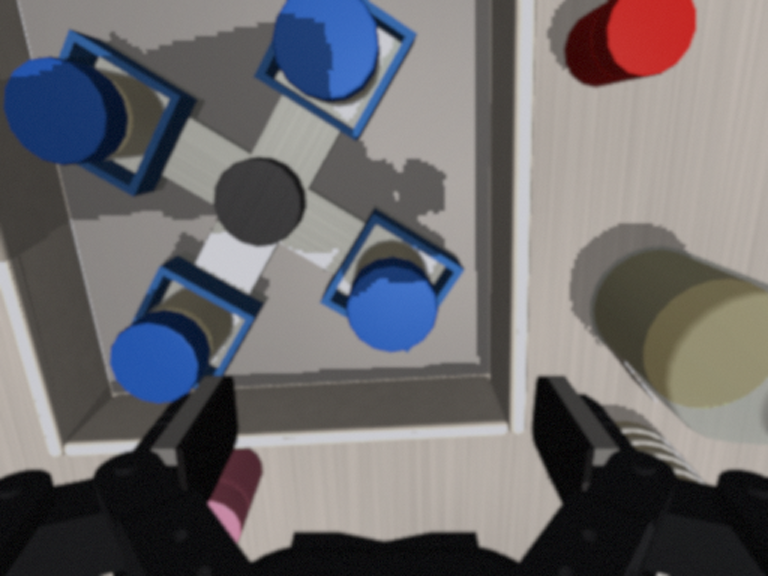

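```bash
python3 - <<'E'
from h import *
w=r.grab_frame("wrist")
for p in [(393,305),(160,356),(326,45),(66,110)]: print(onz(w,np.array(p)/1.5-.3,.109).round(4))
plan((.6076,.1955,.072),-2.3)
E
```

```text
[0.6085 0.1927 0.109 ]
[0.493  0.1701 0.109 ]
[0.5844 0.3066 0.109 ]
[0.4718 0.2853 0.109 ]
t 8.75 tcp [0.6056 0.1948 0.1952] jaw -2.2 j [-0.75  0.48  0.47  1.71 -0.25  1.01 -0.23] w 0.0854 F [ 0.8 -1.2 -0.3]
   shift [  0.9   2.2 123.2] turn 0.1 rows 2.0 tilt [-0.0016 -0.0013 -1.    ]
```

Emit:
send_rows:
  moves: [-0.5,2.2,25,0,-0.5,2.2,65,0,-0.5,2.2,98,0,-0.5,2.2,115,0,-0.5,2.2,121,0,-0.5,2.2,122,0,-0.5,2.2,122,0]

```text
clock: 9.62
tcp_pos: [0.6092, 0.1944, 0.0754]
orientation: [2.264, 2.177, 0.003]
contact_force: [0.1, -0.4, 0.3]
grip_width: 0.0857
```

Emit:
send_rows:
  moves: [0,0,0,0,0,0,0,0,0,0,0,0,0,0,0,0,0,0,0,0,0,0,0,0]
  hand: 1

```text
clock: 10.38
tcp_pos: [0.6087, 0.1947, 0.0748]
orientation: [-2.264, -2.178, -0.001]
contact_force: [-1.5, -0.8, 5.1]
grip_width: 0.043
```

Emit:
send_rows:
  moves: [0,0,-10,0,0,0,-30,0,0,0,-60,0,0,0,-85,0,0,0,-95,0,0,0,-95,0]

```text
clock: 11.12
tcp_pos: [0.6087, 0.1944, 0.1701]
orientation: [2.264, 2.178, 0.002]
contact_force: [-0.2, -0.0, -1.8]
grip_width: 0.0432
```

```bash
python3 - <<'E'
from h import *
plan(dr(-.045,.047,.150),-2.3)
w=r.grab_frame("wrist"); crop(w,0,0,512,384,1.5,"w7.png")
f=r.grab_frame("scene"); crop(f,240,100,380,235,4,"s7.png")
E
```

```text
t 11.12 tcp [0.6087 0.1944 0.1701] jaw -2.2 j [-0.74  0.51  0.46  1.73 -0.27  0.96 -0.21] w 0.0432 F [-0.2 -0.  -1.8]
   shift [-377.4  -10.3   19.8] turn 0.1 rows 6.0 tilt [ 1.3e-03  7.0e-04 -1.0e+00]
```

View pics/w7.png

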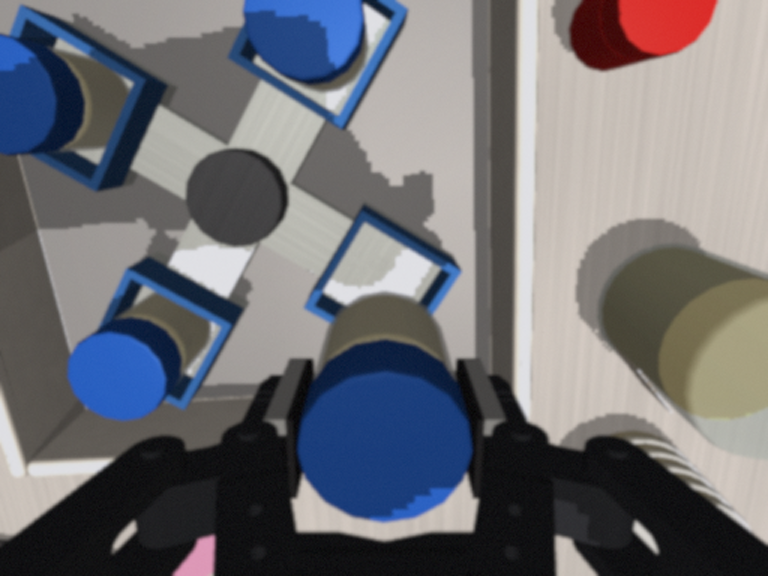

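View pics/s7.png

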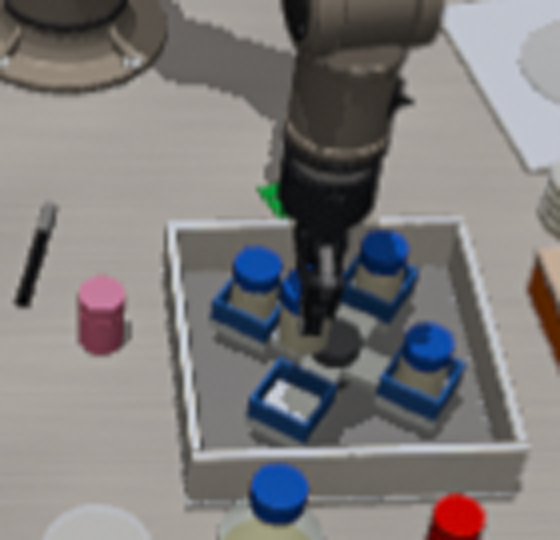

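Emit:
send_rows:
  moves: [-20,0,0,0,-70,-2,0,0,-130,-4,5,0,-190,-6,10,0,-250,-7,15,0,-310,-9,19,0,-355,-10,19,0,-377,-10.3,19,0]

```text
clock: 12.22
tcp_pos: [0.5811, -0.1875, 0.1498]
orientation: [2.27, 2.171, -0.004]
contact_force: [-0.9, 1.0, -1.9]
grip_width: 0.0435
```

Emit:
send_rows:
  moves: [0,0,0,0,0,0,0,0]

```text
clock: 12.48
tcp_pos: [0.583, -0.1814, 0.1497]
orientation: [-2.263, -2.178, 0.0]
contact_force: [1.1, 0.5, -1.2]
grip_width: 0.043
```

```bash
python3 - <<'E'
from h import *
plan(dr(-.045,.047,.0445),-2.3)
E
```

```text
t 12.47 tcp [ 0.583  -0.1814  0.1497] jaw -2.2 j [-0.17  0.5   0.5   1.82 -0.3   0.9   0.42] w 0.043 F [ 1.1  0.5 -1.2]
   shift [ -0.9   1.  105.2] turn 0.1 rows 1.7 tilt [-1.1e-03  8.0e-04 -1.0e+00]
```

Emit:
send_rows:
  moves: [0,1,20,0,0,1,55,0,0,1,83,0,0,1,97,0,0,1,103,0,0,1,105,0,0,1,105.5,0,0,1,105.5,0]

```text
clock: 13.48
tcp_pos: [0.5851, -0.1821, 0.0455]
orientation: [2.263, 2.177, 0.001]
contact_force: [0.2, 1.1, -1.3]
grip_width: 0.0435
```

Emit:
send_rows:
  moves: [0,0,0.5,0,0,0,0.5,0,0,0,0.5,0,0,0,0.5,0]
  hand: 0.3

```text
clock: 13.98
tcp_pos: [0.5846, -0.182, 0.0444]
orientation: [2.264, 2.178, 0.0]
contact_force: [-0.2, -0.2, -0.1]
grip_width: 0.0598
```

Emit:
send_rows:
  moves: [0,0,-15,0,0,0,-50,0,0,0,-95,0,0,0,-135,0,0,0,-150,0]

```text
clock: 14.6
tcp_pos: [0.5858, -0.1827, 0.1978]
orientation: [2.262, 2.175, 0.005]
contact_force: [-0.0, 0.7, 0.1]
grip_width: 0.0596
```

```bash
python3 - <<'E'
from h import *
plan((.5842,.3095,.2),-2.3)
g=r.grab_frame("side"); crop(g,150,70,330,220,4,"d8.png");crop(g,205,185,345,325,4,"d8b.png")
E
```

```text
t 14.6 tcp [ 0.5858 -0.1827  0.1978] jaw -2.2 j [-0.19  0.45  0.53  1.77 -0.26  0.99  0.4 ] w 0.0596 F [-0.   0.7  0.1]
   shift [491.8 -20.8  -2.6] turn 0.1 rows 7.9 tilt [ 4.8e-03 -7.0e-04 -1.0e+00]
```

View pics/d8.png

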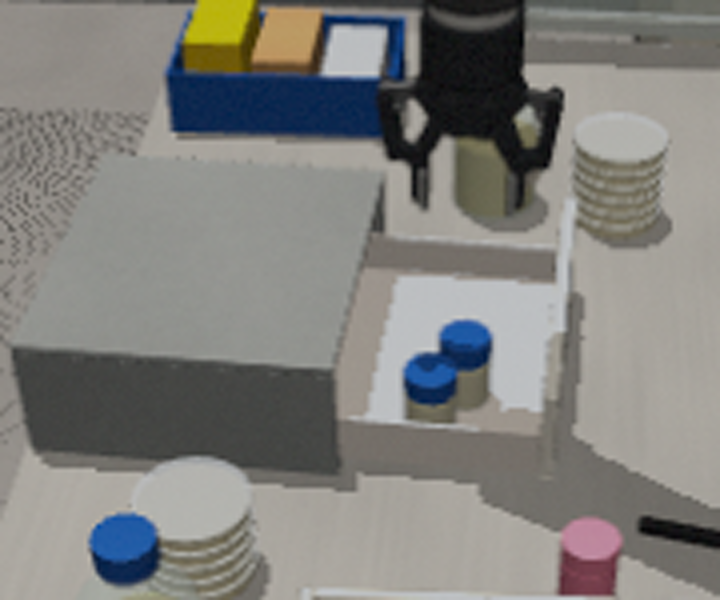

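View pics/d8b.png

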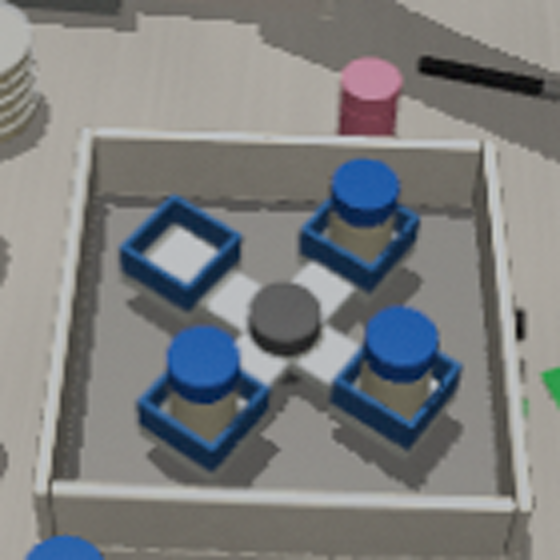

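Emit:
send_rows:
  moves: [20,0,0,0,70,-3,-2,0,128,-5,-3,0,188,-8,-3,0,248,-10,-3,0,308,-13,-3,0,368,-15,-3,0,425,-18,-3,0]
  hand: 0

```text
clock: 15.65
tcp_pos: [0.5806, 0.2469, 0.195]
orientation: [-2.261, -2.179, 0.005]
contact_force: [-0.1, -0.5, -0.1]
grip_width: 0.0851
```

Emit:
send_rows:
  moves: [35,-2,0,0,58,-3,0,0,67,-3,0,0,67,-3,0,0]

```text
clock: 16.15
tcp_pos: [0.5825, 0.3096, 0.1968]
orientation: [2.264, 2.177, -0.002]
contact_force: [0.5, -0.9, 0.1]
grip_width: 0.0854
```

```bash
python3 - <<'E'
from h import *
plan((.5845,.3100,.074),-2.3)
w=r.grab_frame("wrist"); crop(w,0,0,512,384,1.5,"w9.png")
E
```

```text
t 16.15 tcp [0.5825 0.3096 0.1968] jaw -2.2 j [-0.89  0.51  0.43  1.65 -0.24  1.03 -0.42] w 0.0854 F [ 0.5 -0.9  0.1]
   shift [  0.6   2.  122.8] turn 0.1 rows 2.0 tilt [-6.e-04 -1.e-03 -1.e+00]
```

View pics/w9.png

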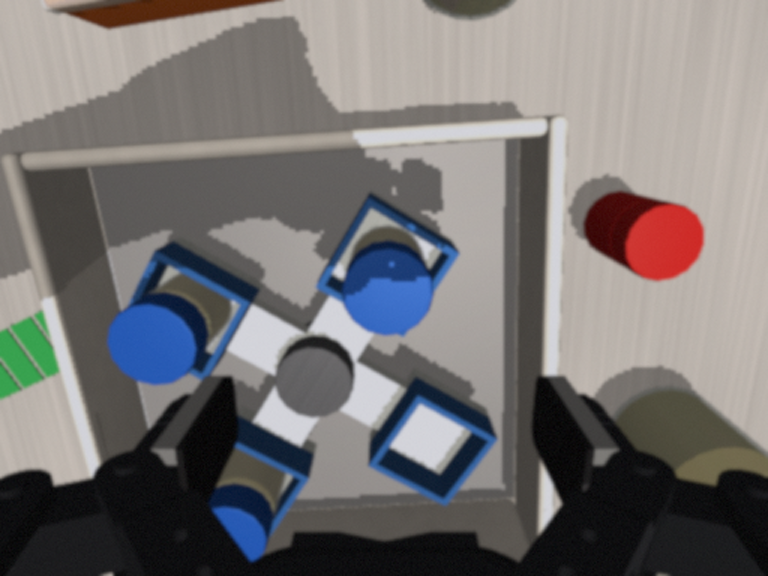

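Emit:
send_rows:
  moves: [0,2,25,0,0,2,65,0,0,2,98,0,0,2,115,0,0,2,121,0,0,2,123,0,0,2,123,0]

```text
clock: 17.08
tcp_pos: [0.5853, 0.3106, 0.0754]
orientation: [2.264, 2.178, 0.003]
contact_force: [-0.5, 0.3, -0.5]
grip_width: 0.0854
```

Emit:
send_rows:
  moves: [0,0,0,0,0,0,0,0,0,0,0,0,0,0,0,0,0,0,0,0,0,0,0,0]
  hand: 1

```text
clock: 17.82
tcp_pos: [0.5849, 0.3105, 0.0749]
orientation: [2.264, 2.178, 0.001]
contact_force: [-1.0, 0.1, 5.9]
grip_width: 0.043
```

Emit:
send_rows:
  moves: [0,0,-10,0,0,0,-30,0,0,0,-60,0,0,0,-85,0,0,0,-95,0,0,0,-95,0]

```text
clock: 18.58
tcp_pos: [0.5848, 0.3106, 0.1701]
orientation: [2.264, 2.178, 0.002]
contact_force: [-0.0, -0.4, -0.1]
grip_width: 0.0428
```

```bash
python3 - <<'E'
from h import *
plan(dr(-.020,0,.150),-2.3)
w=r.grab_frame("wrist"); crop(w,0,0,512,384,1.5,"w10.png")
E
```

```text
t 18.57 tcp [0.5848 0.3106 0.1701] jaw -2.2 j [-0.88  0.54  0.42  1.67 -0.26  0.98 -0.41] w 0.0428 F [-0.  -0.4 -0.1]
   shift [-539.6   43.    19.7] turn 0.1 rows 8.7 tilt [ 1.1e-03  9.0e-04 -1.0e+00]
```

View pics/w10.png

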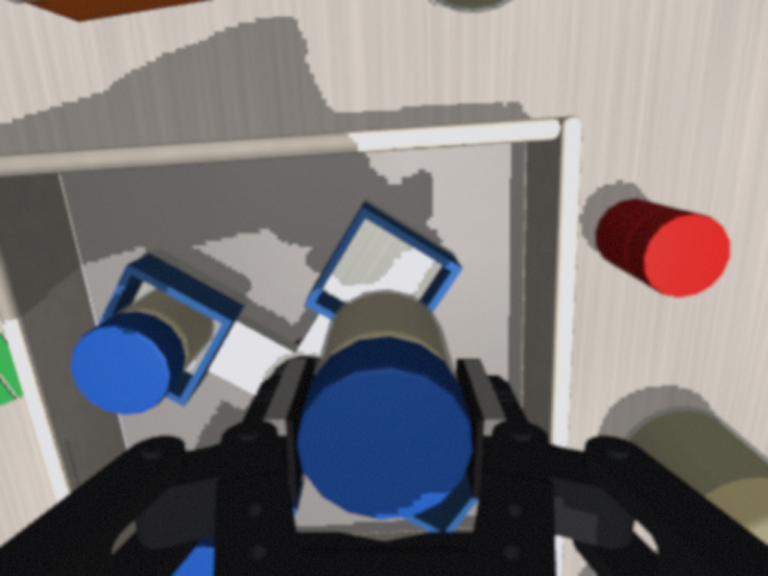

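Emit:
send_rows:
  moves: [-20,1,0,0,-70,5,0,0,-130,10,0,0,-190,15,5,0,-250,20,10,0,-310,25,15,0,-370,30,19,0,-430,35,19,0]

```text
clock: 19.62
tcp_pos: [0.6011, -0.124, 0.1492]
orientation: [-2.264, -2.176, 0.003]
contact_force: [1.5, 0.8, -1.3]
grip_width: 0.0429
```

Emit:
send_rows:
  moves: [-55,4,0,0,-95,7,0,0,-109.5,8,0,0,-109.5,8,0,0,-109.5,8,0,0]

```text
clock: 20.25
tcp_pos: [0.6068, -0.2282, 0.1498]
orientation: [-2.26, -2.18, -0.001]
contact_force: [1.0, -0.3, -0.3]
grip_width: 0.043
```

```bash
python3 - <<'E'
from h import *
plan(dr(-.02,0,.0445),-2.3)
w=r.grab_frame("wrist"); crop(w,0,0,512,384,1.5,"w11.png")
E
```

```text
t 20.25 tcp [ 0.6068 -0.2282  0.1498] jaw -2.1 j [-0.07  0.55  0.47  1.72 -0.3   0.94  0.48] w 0.043 F [ 1.  -0.3 -0.3]
   shift [ -2.2   0.4 105.3] turn 0.2 rows 1.7 tilt [-7.0e-04  1.6e-03 -1.0e+00]
```

View pics/w11.png

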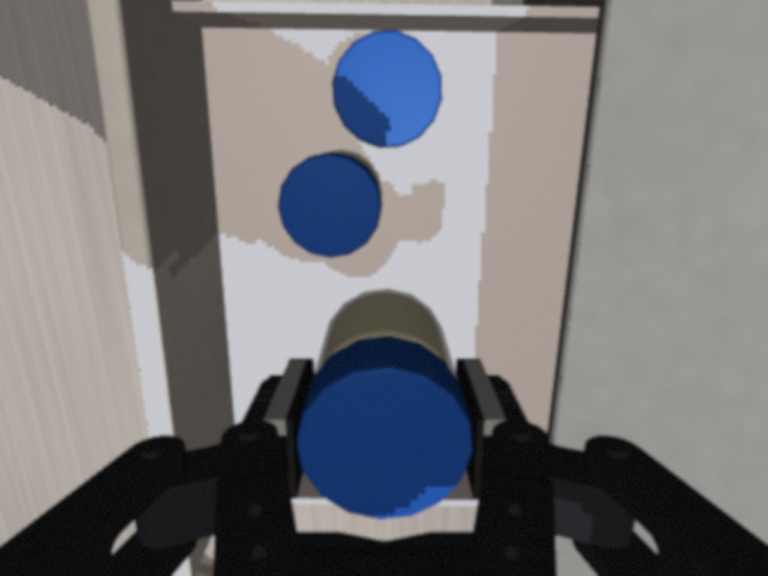

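```bash
python3 - <<'E'
from h import *
w=r.grab_frame("wrist")
for p,z in [((300,500),.05),((300,500),.014),((205,545),.05),((388,88),.079),((330,204),.079),((400,27),.05)]:
    q=onz(w,np.array(p)/1.5-.3,z)[:2]; d=q-O; print(p,z,q.round(4),(d@ux).round(4),(d@uy).round(4))
g=r.grab_frame("side"); crop(g,150,70,330,220,4,"d11.png")
E
```

```text
(300, 500) 0.05 [ 0.5536 -0.3538] -0.0684 -0.1256
(300, 500) 0.014 [ 0.5453 -0.3834] -0.0756 -0.1556
(205, 545) 0.05 [ 0.4946 -0.3838] -0.1262 -0.1579
(388, 88) 0.079 [ 0.6114 -0.1373] -0.0193 0.093
(330, 204) 0.079 [ 0.5855 -0.1818] -0.0434 0.0475
(400, 27) 0.05 [ 0.6177 -0.1105] -0.0141 0.12
```

View pics/d11.png

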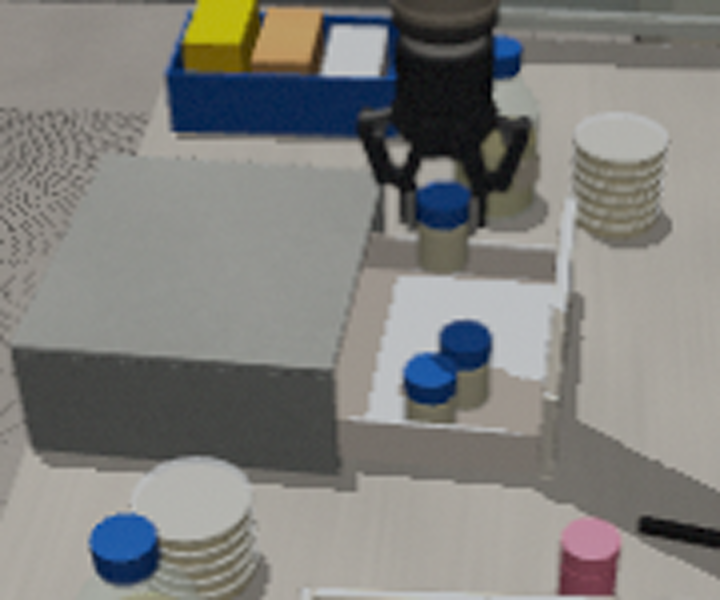

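Emit:
send_rows:
  moves: [-1,0.4,20,0,-2,0.4,55,0,-2,0.4,83,0,-2,0.4,97,0,-2,0.4,103,0,-2,0.4,105,0,-2,0.4,105.5,0,-2,0.4,105.5,0]

```text
clock: 21.4
tcp_pos: [0.6075, -0.2326, 0.0456]
orientation: [2.263, 2.177, 0.001]
contact_force: [0.6, 0.7, -1.2]
grip_width: 0.0427
```

Emit:
send_rows:
  moves: [0,0,0.5,0,0,0,0.5,0,0,0,0.5,0,0,0,0.5,0]
  hand: 0.3

```text
clock: 21.9
tcp_pos: [0.6071, -0.2324, 0.0443]
orientation: [2.264, 2.178, 0.0]
contact_force: [0.5, 0.7, -0.3]
grip_width: 0.0598
```

Emit:
send_rows:
  moves: [0,0,-15,0,0,0,-50,0,0,0,-95,0,0,0,-135,0,0,0,-150,0]

```text
clock: 22.52
tcp_pos: [0.6083, -0.2333, 0.198]
orientation: [2.261, 2.175, 0.004]
contact_force: [-0.5, 0.4, -0.8]
grip_width: 0.0598
```

```bash
python3 - <<'E'
from h import *
plan((.490,.1685,.2),-2.3)
g=r.grab_frame("side"); crop(g,150,70,330,220,4,"d12.png");crop(g,205,185,345,325,4,"d12b.png")
E
```

```text
t 22.52 tcp [ 0.6083 -0.2333  0.198 ] jaw -2.2 j [-0.08  0.5   0.5   1.68 -0.27  1.02  0.47] w 0.0598 F [-0.5  0.4 -0.8]
   shift [ 396.8 -133.8   -3.1] turn 0.1 rows 6.7 tilt [ 0.0049 -0.0013 -1.    ]
```

View pics/d12.png

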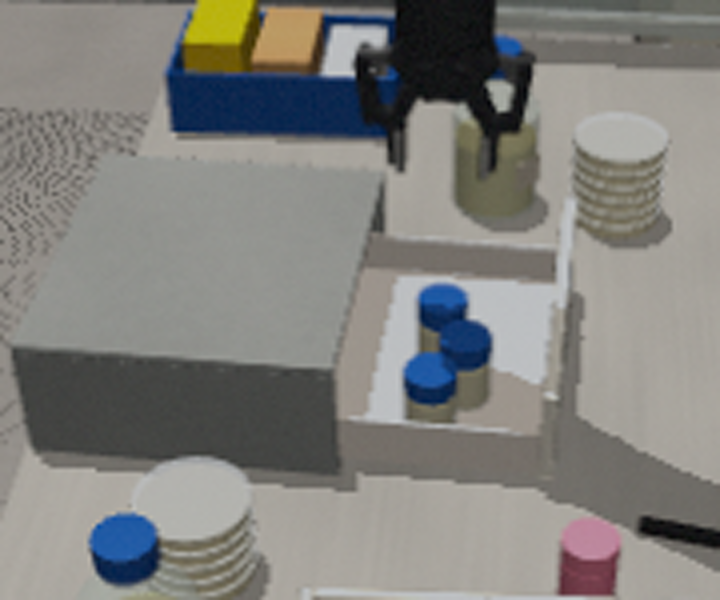

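View pics/d12b.png

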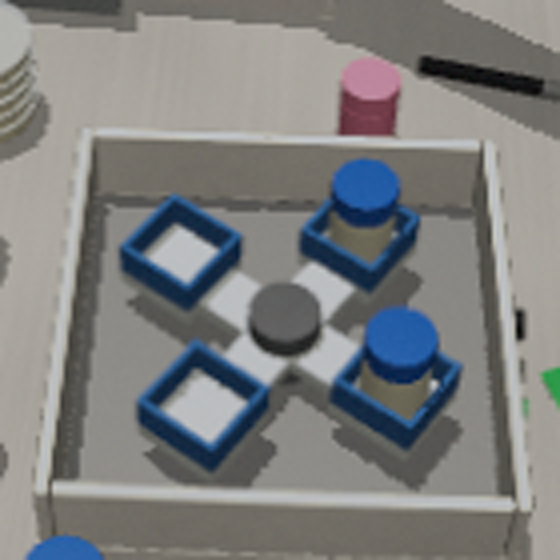

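Emit:
send_rows:
  moves: [20,-7,0,0,70,-24,-2,0,125,-42,-3,0,182,-61,-3,0,240,-81,-3,0,298,-101,-3,0,350,-118,-3,0,385,-130,-3,0]
  hand: 0

```text
clock: 23.58
tcp_pos: [0.4887, 0.1609, 0.1956]
orientation: [-2.257, -2.182, 0.004]
contact_force: [-0.8, 0.0, -0.1]
grip_width: 0.0856
```

Emit:
send_rows:
  moves: [12,-4,0,0,12,-4,0,0,12,-4,0,0]

```text
clock: 23.95
tcp_pos: [0.4886, 0.1676, 0.197]
orientation: [2.266, 2.175, -0.002]
contact_force: [-0.3, -0.3, -0.5]
grip_width: 0.0853
```

```bash
python3 - <<'E'
from h import *
plan((.490,.1690,.0745),-2.3)
w=r.grab_frame("wrist"); crop(w,0,0,512,384,1.5,"w13.png")
E
```

```text
t 23.95 tcp [0.4886 0.1676 0.197 ] jaw -2.3 j [-0.8   0.27  0.41  1.99 -0.13  0.91 -0.36] w 0.0853 F [-0.3 -0.3 -0.5]
   shift [  1.5   1.3 122.5] turn -0.0 rows 2.0 tilt [-4.e-04 -1.e-03 -1.e+00]
```

View pics/w13.png

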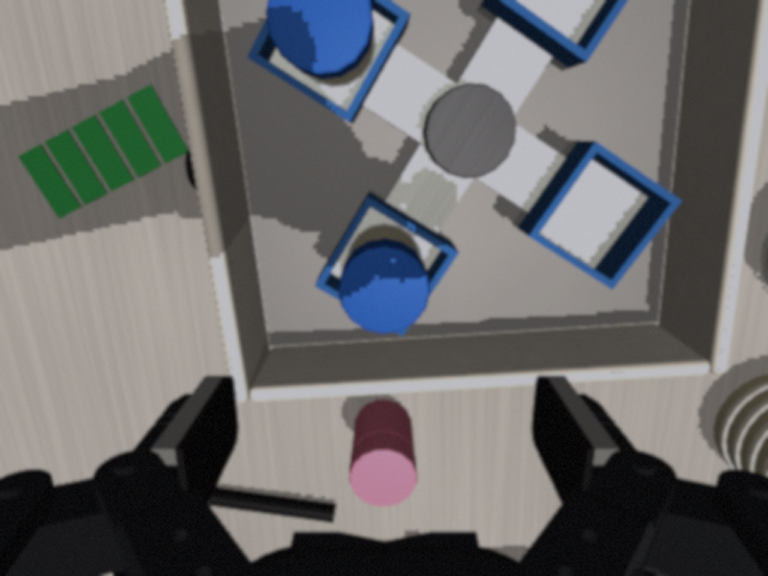

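Emit:
send_rows:
  moves: [1,1,25,0,1,1,65,0,1,1,98,0,1,1,115,0,1,1,121,0,1,1,123,0,1,1,123,0]

```text
clock: 24.88
tcp_pos: [0.4902, 0.1706, 0.0751]
orientation: [2.264, 2.178, 0.002]
contact_force: [-0.0, 0.7, -0.7]
grip_width: 0.0855
```

Emit:
send_rows:
  moves: [0,0,0,0,0,0,0,0,0,0,0,0,0,0,0,0,0,0,0,0,0,0,0,0]
  hand: 1

```text
clock: 25.62
tcp_pos: [0.4898, 0.1705, 0.0748]
orientation: [2.264, 2.178, 0.001]
contact_force: [0.0, -1.2, 5.8]
grip_width: 0.0433
```

Emit:
send_rows:
  moves: [0,0,-10,0,0,0,-30,0,0,0,-60,0,0,0,-85,0,0,0,-95,0,0,0,-95,0]

```text
clock: 26.38
tcp_pos: [0.4896, 0.1706, 0.1696]
orientation: [2.264, 2.178, 0.002]
contact_force: [-0.5, -0.3, -0.9]
grip_width: 0.0431
```

```bash
python3 - <<'E'
from h import *
plan(dr(-.045,-.047,.150),-2.3)
w=r.grab_frame("wrist"); crop(w,0,0,512,384,1,"w14.png")
E
```

```text
t 26.38 tcp [0.4896 0.1706 0.1696] jaw -2.2 j [-0.79  0.31  0.41  2.01 -0.16  0.85 -0.34] w 0.0431 F [-0.5 -0.3 -0.9]
   shift [-442.9  107.6   19.4] turn 0.1 rows 7.3 tilt [ 8.e-04  7.e-04 -1.e+00]
```

View pics/w14.png

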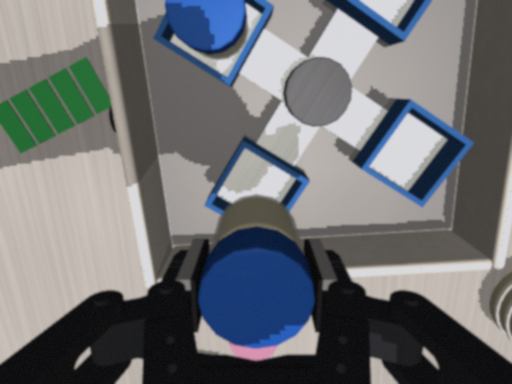

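Emit:
send_rows:
  moves: [-20,5,0,0,-70,17,0,0,-125,30,0,0,-182,44,0,0,-240,58,5,0,-298,72,10,0,-355,86,15,0,-405,98,19,0]

```text
clock: 27.42
tcp_pos: [0.5711, -0.2401, 0.1485]
orientation: [-2.263, -2.176, 0.002]
contact_force: [0.3, 0.0, -0.8]
grip_width: 0.0431
```

Emit:
send_rows:
  moves: [-28,7,0,0,-38,9.6,0,0,-38,9.6,0,0,-38,9.6,0,0]

```text
clock: 27.92
tcp_pos: [0.58, -0.2742, 0.1498]
orientation: [-2.26, -2.18, -0.001]
contact_force: [0.2, 0.1, -0.5]
grip_width: 0.0433
```

```bash
python3 - <<'E'
from h import *
plan(dr(-.045,-.047,.0445),-2.3)
E
```

```text
t 27.93 tcp [ 0.58   -0.2742  0.1498] jaw -2.1 j [-0.    0.55  0.48  1.74 -0.31  0.94  0.57] w 0.0433 F [ 0.2  0.1 -0.5]
   shift [ -2.1   0.3 105.3] turn 0.2 rows 1.7 tilt [-7.0e-04  1.5e-03 -1.0e+00]
```

Emit:
send_rows:
  moves: [-0.5,0.3,20,0,-0.5,0.3,55,0,-0.5,0.3,83,0,-0.5,0.3,97,0,-0.5,0.3,103,0,-0.5,0.3,105,0,-0.5,0.3,105.5,0,-0.5,0.3,105.5,0]

```text
clock: 28.92
tcp_pos: [0.5807, -0.2771, 0.0455]
orientation: [2.263, 2.177, 0.001]
contact_force: [1.1, -0.1, -1.1]
grip_width: 0.0431
```

Emit:
send_rows:
  moves: [0,0,0.5,0,0,0,0.5,0,0,0,0.5,0,0,0,0.5,0]
  hand: 0.3

```text
clock: 29.42
tcp_pos: [0.5803, -0.2769, 0.0444]
orientation: [2.264, 2.178, 0.0]
contact_force: [-0.1, -0.2, 0.2]
grip_width: 0.06
```

Emit:
send_rows:
  moves: [0,0,-15,0,0,0,-50,0,0,0,-95,0,0,0,-135,0,0,0,-150,0]

```text
clock: 30.05
tcp_pos: [0.5814, -0.2778, 0.198]
orientation: [2.261, 2.175, 0.004]
contact_force: [-0.3, 0.0, -0.1]
grip_width: 0.0596
```

```bash
python3 - <<'E'
from h import *
plan((.4675,.2870,.2),-2.3)
g=r.grab_frame("side"); crop(g,150,70,330,220,4,"d15.png");crop(g,205,185,345,325,4,"d15b.png")
E
```

```text
t 30.05 tcp [ 0.5814 -0.2778  0.198 ] jaw -2.2 j [-0.02  0.49  0.51  1.7  -0.28  1.02  0.55] w 0.0596 F [-0.3  0.  -0.1]
   shift [ 560.  -135.8   -3.4] turn 0.1 rows 9.2 tilt [ 0.0048 -0.0016 -1.    ]
```

View pics/d15.png

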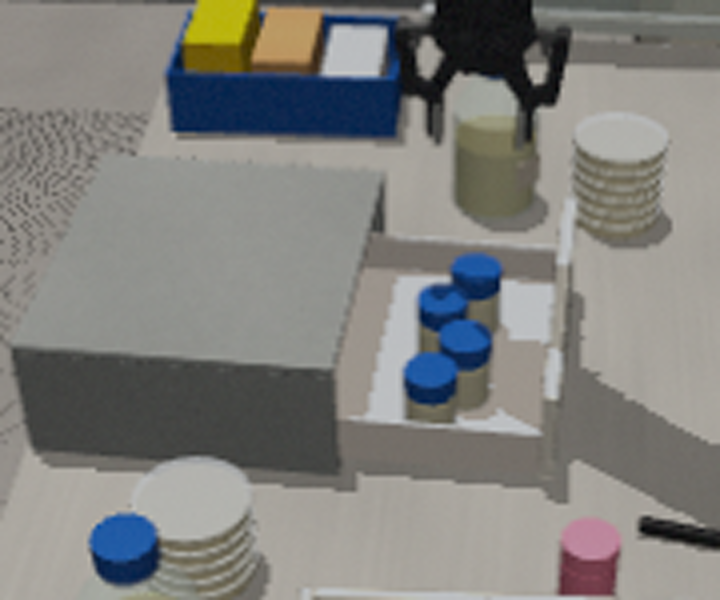

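View pics/d15b.png

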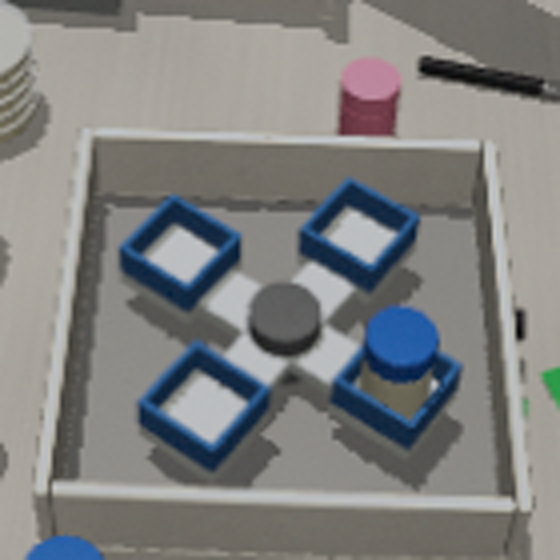

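Emit:
send_rows:
  moves: [20,-5,0,0,70,-17,-2,0,128,-31,-3,0,186,-45,-3,0,246,-60,-3,0,305,-74,-3,0,365,-89,-3,0,425,-103,-3,0]
  hand: 0

```text
clock: 31.1
tcp_pos: [0.4909, 0.1543, 0.1958]
orientation: [-2.261, -2.179, 0.004]
contact_force: [1.4, 0.3, -0.4]
grip_width: 0.0853
```

Emit:
send_rows:
  moves: [55,-13,0,0,105,-25,0,0,130,-31,0,0,135,-32.5,0,0,135,-32.5,0,0,135,-32.5,0,0]

```text
clock: 31.85
tcp_pos: [0.4666, 0.2861, 0.197]
orientation: [2.266, 2.175, -0.001]
contact_force: [0.5, 0.0, -0.6]
grip_width: 0.0854
```

```bash
python3 - <<'E'
from h import *
plan((.4675,.2875,.0745),-2.3)
w=r.grab_frame("wrist"); crop(w,0,0,512,384,1.5,"w16.png")
E
```

```text
t 31.85 tcp [0.4666 0.2861 0.197 ] jaw -2.3 j [-0.95  0.31  0.36  1.92 -0.13  0.93 -0.57] w 0.0854 F [ 0.5  0.  -0.6]
   shift [  1.6   0.9 122.5] turn -0.0 rows 2.0 tilt [-5.e-04 -9.e-04 -1.e+00]
```

View pics/w16.png

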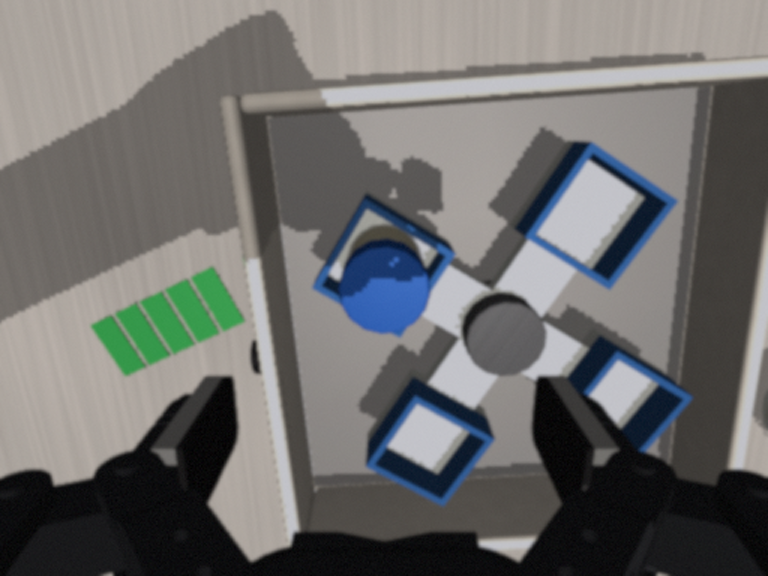

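Emit:
send_rows:
  moves: [0.5,1,25,0,0.5,1,65,0,0.5,1,98,0,0.5,1,115,0,0.5,1,121,0,0.5,1,123,0,0.5,1,123,0]

```text
clock: 32.78
tcp_pos: [0.468, 0.2887, 0.0752]
orientation: [2.264, 2.178, 0.003]
contact_force: [0.1, -0.1, -1.0]
grip_width: 0.0856
```

Emit:
send_rows:
  moves: [0,0,0,0,0,0,0,0,0,0,0,0,0,0,0,0,0,0,0,0,0,0,0,0]
  hand: 1

```text
clock: 33.52
tcp_pos: [0.4677, 0.2889, 0.0748]
orientation: [-2.264, -2.178, -0.002]
contact_force: [-1.1, 0.5, 5.6]
grip_width: 0.043
```

Emit:
send_rows:
  moves: [0,0,-10,0,0,0,-30,0,0,0,-60,0,0,0,-85,0,0,0,-95,0,0,0,-95,0]

```text
clock: 34.28
tcp_pos: [0.4675, 0.2884, 0.1695]
orientation: [-2.264, -2.178, -0.001]
contact_force: [0.2, 0.3, -1.8]
grip_width: 0.0431
```

```bash
python3 - <<'E'
from h import *
plan(dr(-.020,-.092,.150),-2.3)
w=r.grab_frame("wrist"); crop(w,0,0,512,384,1,"w17.png")
E
```

```text
t 34.27 tcp [0.4675 0.2884 0.1695] jaw -2.2 j [-0.95  0.35  0.35  1.94 -0.16  0.87 -0.56] w 0.0431 F [ 0.2  0.3 -1.8]
   shift [-604.9  159.3   19.3] turn 0.1 rows 10.0 tilt [ 5.e-04  5.e-04 -1.e+00]
```

View pics/w17.png

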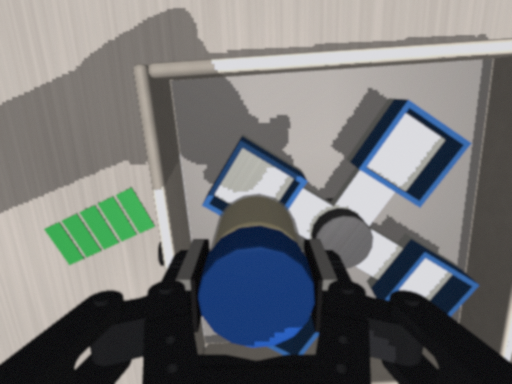

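Emit:
send_rows:
  moves: [-20,5,0,0,-70,18,0,0,-128,34,0,0,-186,49,0,0,-246,65,0,0,-305,80,0,0,-365,96,5,0,-425,112,10,0]

```text
clock: 35.33
tcp_pos: [0.5618, -0.144, 0.1584]
orientation: [-2.264, -2.176, 0.002]
contact_force: [1.2, 0.3, -1.5]
grip_width: 0.0434
```

Emit:
send_rows:
  moves: [-58,15,3,0,-115,30,6,0,-155,41,9,0,-178,46.5,9,0,-180,47.3,9,0,-180,47.3,9,0,-180,47.3,9,0]

```text
clock: 36.2
tcp_pos: [0.6032, -0.3208, 0.15]
orientation: [-2.261, -2.179, -0.001]
contact_force: [-0.7, 0.0, -1.0]
grip_width: 0.0431
```

```bash
python3 - <<'E'
from h import *
plan(dr(-.020,-.092,.0445),-2.3)
w=r.grab_frame("wrist"); crop(w,0,0,512,384,1.5,"w18.png")
E
```

```text
t 36.2 tcp [ 0.6032 -0.3208  0.15  ] jaw -2.1 j [ 0.08  0.61  0.47  1.63 -0.31  0.98  0.62] w 0.0431 F [-0.7  0.  -1. ]
   shift [ -1.5   0.2 105.5] turn 0.2 rows 1.7 tilt [-5.0e-04  1.1e-03 -1.0e+00]
```

View pics/w18.png

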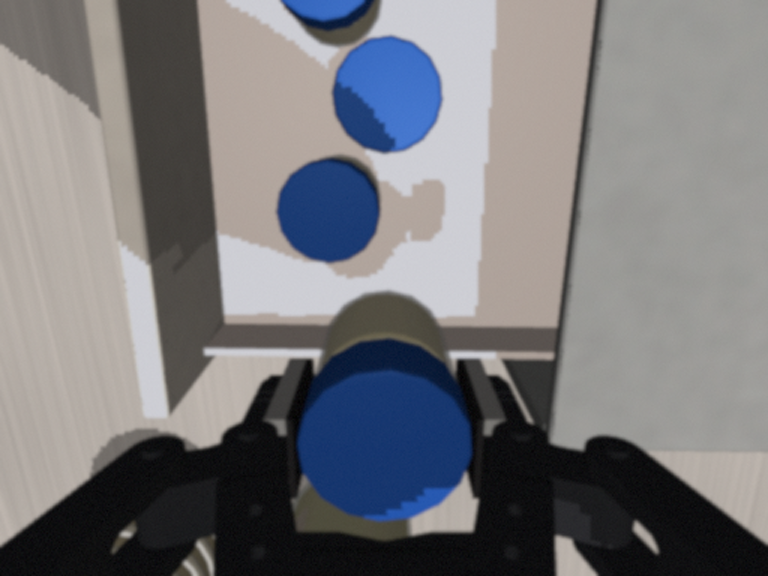

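```bash
python3 - <<'E'
from h import *
w=r.grab_frame("wrist")
for p,z in [((290,347),.05),((290,326),.014),((510,349),.05),((500,328),.014),((388,94),.079),((329,210),.079)]:
    q=onz(w,np.array(p)/1.5-.3,z)[:2]; d=q-O; print(p,z,q.round(4),(d@ux).round(4),(d@uy).round(4))
E
```

```text
(290, 347) 0.05 [ 0.5528 -0.3516] -0.0693 -0.1235
(290, 326) 0.014 [ 0.5462 -0.3537] -0.0759 -0.1259
(510, 349) 0.05 [ 0.6671 -0.3569] 0.0451 -0.1242
(500, 328) 0.014 [ 0.6698 -0.3596] 0.0479 -0.1268
(388, 94) 0.079 [ 0.6078 -0.2324] -0.0191 -0.0022
(329, 210) 0.079 [ 0.5814 -0.2773] -0.0438 -0.048
```

Emit:
send_rows:
  moves: [-0.5,0.3,20,0,-0.5,0.3,55,0,-0.5,0.3,83,0,-0.5,0.3,97,0,-0.5,0.3,103,0,-0.5,0.3,105,0,-0.5,0.3,105.5,0,-0.5,0.3,105.5,0]

```text
clock: 37.3
tcp_pos: [0.604, -0.3231, 0.0456]
orientation: [2.263, 2.177, 0.001]
contact_force: [0.5, 0.1, -1.2]
grip_width: 0.0434
```

Emit:
send_rows:
  moves: [0,0,0.5,0,0,0,0.5,0,0,0,0.5,0,0,0,0.5,0]
  hand: 0.3

```text
clock: 37.8
tcp_pos: [0.6036, -0.3229, 0.0444]
orientation: [2.264, 2.178, 0.0]
contact_force: [-0.7, 0.6, 0.4]
grip_width: 0.0599
```

Emit:
send_rows:
  moves: [0,0,-15,0,0,0,-50,0,0,0,-95,0,0,0,-135,0,0,0,-150,0]

```text
clock: 38.42
tcp_pos: [0.6047, -0.3239, 0.1983]
orientation: [2.261, 2.174, 0.003]
contact_force: [0.1, 0.1, -0.2]
grip_width: 0.0599
```

```bash
python3 - <<'E'
from h import *
plan((.5,-.2253,.2),-2.3)
g=r.grab_frame("side"); crop(g,150,70,330,220,4,"d19.png")
f=r.grab_frame("scene"); cv2.imwrite("pics/s19.png",f["img"][:,:,::-1])
E
```

```text
t 38.42 tcp [ 0.6047 -0.3239  0.1983] jaw -2.2 j [ 0.07  0.56  0.49  1.59 -0.29  1.06  0.6 ] w 0.0599 F [ 0.1  0.1 -0.2]
   shift [  94.5 -108.5   -2.4] turn 0.1 rows 2.3 tilt [ 0.0049 -0.0021 -1.    ]
```

View pics/d19.png

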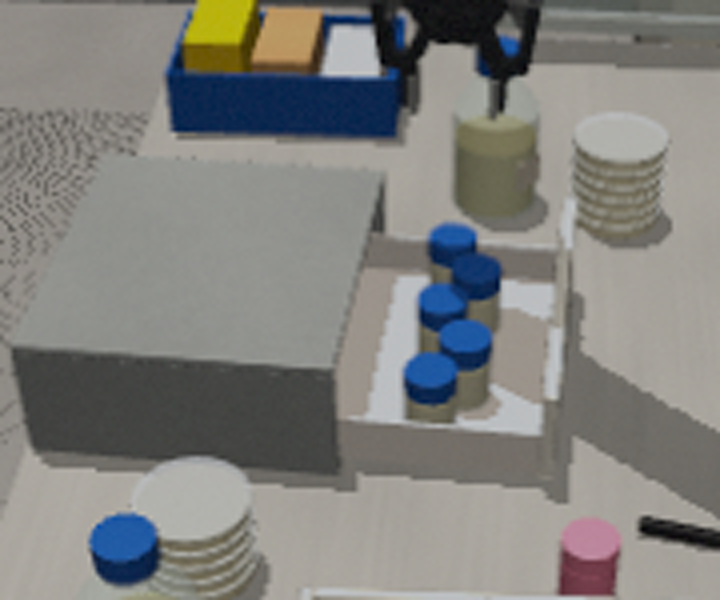

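View pics/s19.png

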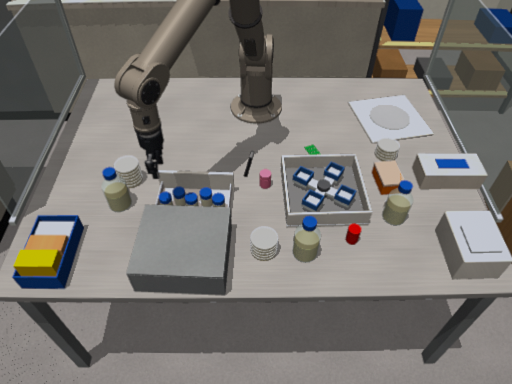

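Emit:
send_rows:
  moves: [20,-20,0,0,50,-60,0,0,75,-110,0,0,90,-138,0,0,94,-145,0,0,94,-145,0,0]
  hand: 1

```text
clock: 39.28
tcp_pos: [0.4625, -0.2232, 0.1939]
orientation: [-2.263, -2.179, 0.0]
contact_force: [0.6, -0.3, 0.4]
grip_width: 0.0004
```

```bash
python3 - <<'E'
from h import *
plan((.465,-.2245,.055),-2.3)
E
```

```text
t 39.27 tcp [ 0.4625 -0.2232  0.1939] jaw -2.2 j [-0.11  0.28  0.53  2.   -0.17  0.91  0.47] w 0.0004 F [ 0.6 -0.3  0.4]
   shift [ -1.2   2.6 138.9] turn 0.1 rows 2.2 tilt [-3.e-04  1.e-04 -1.e+00]
```

Emit:
send_rows:
  moves: [0,0,30,0,0,0,75,0,0,0,112,0,0,0,132,0,0,0,139,0,0,0,139,0]

```text
clock: 40.02
tcp_pos: [0.4628, -0.2239, 0.055]
orientation: [2.264, 2.178, -0.001]
contact_force: [-0.6, 0.4, 0.9]
grip_width: -0.0004
```

```bash
python3 - <<'E'
from h import *
plan((.6485,-.232,.055),-2.3)
f=r.grab_frame("side"); crop(f,200,70,350,190,5,"d20.png")
E
```

```text
t 40.02 tcp [ 0.4628 -0.2239  0.055 ] jaw -2.2 j [-0.    0.5   0.42  2.1  -0.34  0.61  0.61] w -0.0004 F [-0.6  0.4  0.9]
   shift [ -0.9 185.8  -0. ] turn 0.1 rows 3.0 tilt [-3.e-04 -4.e-04 -1.e+00]
```

View pics/d20.png

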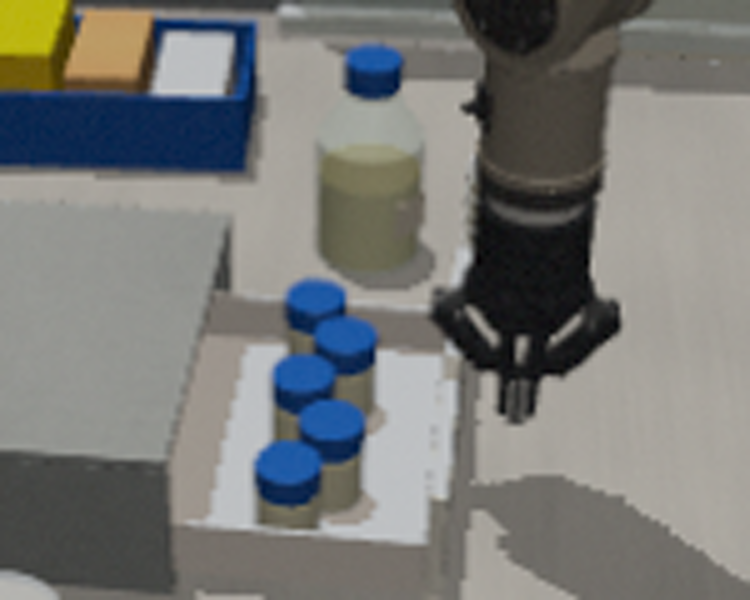

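Emit:
send_rows:
  moves: [0,0,-12,-8,0,0,-12,-18,0,0,-12,-28,0,0,-12,-38,0,0,-12,-48,0,0,-12,-58,0,0,-12,-68,0,0,-12,-78]

```text
clock: 41.08
tcp_pos: [0.4632, -0.2239, 0.0686]
orientation: [0.38, 3.116, -0.001]
contact_force: [0.9, -0.3, -0.0]
grip_width: 0.0002
```

Emit:
send_rows:
  moves: [0,0,0,-8,0,0,0,-12,0,0,0,-12,0,0,0,-12]

```text
clock: 41.58
tcp_pos: [0.4627, -0.2236, 0.0679]
orientation: [0.063, 3.14, -0.001]
contact_force: [1.0, -0.1, 0.0]
grip_width: -0.0003
```

```bash
python3 - <<'E'
from h import *
plan((.6485,-.232,.067),87.7)
f=r.grab_frame("side"); crop(f,200,70,350,190,5,"d21.png")
E
```

```text
t 41.58 tcp [ 0.4627 -0.2236  0.0679] jaw 87.7 j [ 0.32  0.44  0.02  2.07 -0.01  0.63  1.87] w -0.0003 F [ 1.  -0.1  0. ]
   shift [-186.    -0.9    1.1] turn -0.0 rows 3.0 tilt [ 1.1e-03 -6.0e-04 -1.0e+00]
```

View pics/d21.png

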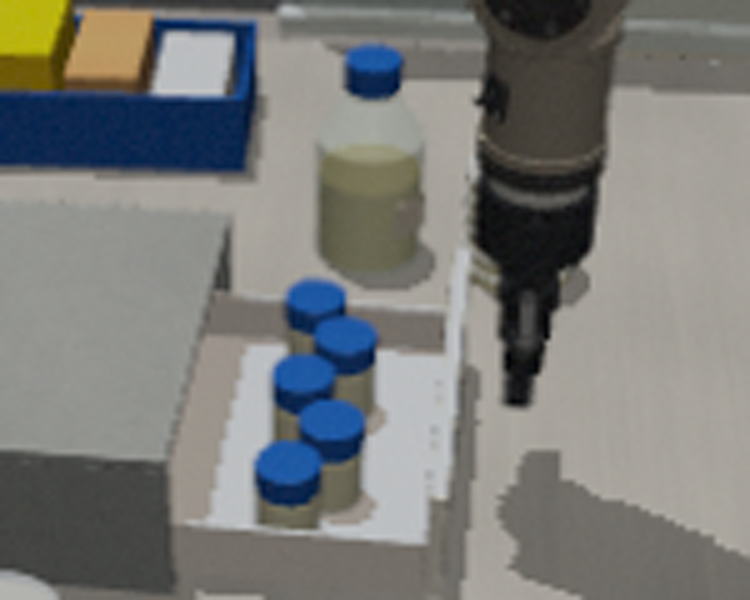

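Emit:
send_rows:
  moves: [-8,0,0,0,-16,0,0,0,-22,0,0,0,-26,0,0,0,-30,0,0,0,-34,0,0,0,-39,0,0,0,-45,0,0,0]

```text
clock: 42.62
tcp_pos: [0.5072, -0.2252, 0.0671]
orientation: [-0.061, -3.14, -0.0]
contact_force: [-1.3, 0.6, -0.8]
grip_width: 0.0002
```

Emit:
send_rows:
  moves: [-7,0,0,0,-15,0,0,0,-23,0,0,0,-31,0,0,0,-39,0,0,0,-47,0,0,0,-55,0,0,0,-63,0,0,0]

```text
clock: 43.62
tcp_pos: [0.5708, -0.2276, 0.0673]
orientation: [0.061, 3.141, -0.0]
contact_force: [-2.6, -2.7, 0.3]
grip_width: 0.0001
```

```bash
python3 - <<'E'
from h import *
plan((.6525,-.231,.067),87.7)
f=r.grab_frame("side"); crop(f,140,70,350,220,3.5,"d22.png")
E
```

```text
t 43.62 tcp [ 0.5708 -0.2276  0.0673] jaw 87.8 j [ 0.26  0.57  0.02  1.83 -0.02  0.74  1.82] w 0.0001 F [-2.6 -2.7  0.3]
   shift [-81.8  -0.3   0.4] turn 0.1 rows 1.3 tilt [ 1.e-04 -1.e-04 -1.e+00]
```

View pics/d22.png

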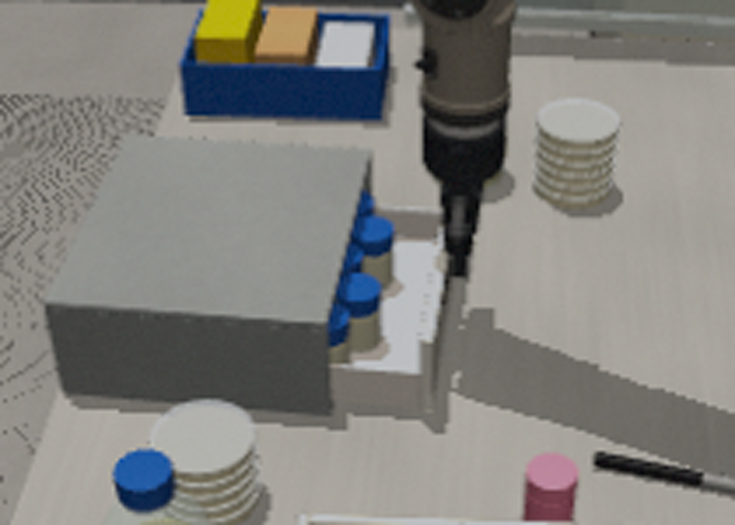

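Emit:
send_rows:
  moves: [-8,0,0,0,-16,0,0,0,-24,0,0,0,-32,0,0,0,-40,0,0,0,-48,0,0,0,-56,0,0,0,-63,0,0,0]

```text
clock: 44.68
tcp_pos: [0.6337, -0.2301, 0.0673]
orientation: [0.061, 3.141, -0.0]
contact_force: [-1.8, -0.7, 1.8]
grip_width: 0.0
```

Emit:
send_rows:
  moves: [-5,0,0,0,-9,0,0,0,-12,0,0,0,-14,0,0,0,-16,0,0,0]

```text
clock: 45.3
tcp_pos: [0.6491, -0.2306, 0.0672]
orientation: [-0.061, -3.141, -0.0]
contact_force: [-0.9, -1.1, 0.1]
grip_width: -0.0
```

```bash
python3 - <<'E'
from h import *
plan((.6525,-.231,.067),87.7)
E
```

```text
t 45.3 tcp [ 0.6491 -0.2306  0.0672] jaw 87.8 j [ 0.23  0.67  0.03  1.64 -0.02  0.83  1.8 ] w -0.0 F [-0.9 -1.1  0.1]
   shift [-3.4 -0.3  0.2] turn 0.1 rows 0.1 tilt [-3.e-04  0.e+00 -1.e+00]
```

Emit:
send_rows:
  moves: [-1.5,0,0,0,-3,0,0,0,-4,0,0,0]

```text
clock: 45.68
tcp_pos: [0.6528, -0.2307, 0.0672]
orientation: [-0.061, -3.14, -0.0]
contact_force: [-4.5, -0.3, 2.2]
grip_width: -0.0
```

Emit:
send_rows:
  moves: [-1.5,0,0,0,-2.5,0,0,0,-3,0,0,0]

```text
clock: 46.05
tcp_pos: [0.6528, -0.2307, 0.0672]
orientation: [-0.062, -3.134, -0.002]
contact_force: [-13.4, 1.2, 10.4]
grip_width: -0.0003
```

Emit:
send_rows:
  moves: [5,0,0,0,20,0,0,0,50,0,-10,0,80,0,-40,0,100,0,-80,0,110,0,-115,0,110,0,-130,0]

```text
clock: 46.92
tcp_pos: [0.5474, -0.2267, 0.1998]
orientation: [0.061, 3.136, -0.001]
contact_force: [-0.3, -0.5, 0.8]
grip_width: -0.0001
```

```bash
python3 - <<'E'
from h import *
plan((.54,.24,.2),87.7)
f=r.grab_frame("side"); cv2.imwrite("pics/d23.png",f["img"][:,:,::-1])
g=r.grab_frame("scene");crop(g,120,160,270,300,4,"s23.png")
E
```

```text
t 46.92 tcp [ 0.5474 -0.2267  0.1998] jaw 87.8 j [ 0.26  0.37  0.03  1.8  -0.01  0.97  1.83] w -0.0001 F [-0.3 -0.5  0.8]
   shift [ 25.4 466.1  -0.7] turn 0.1 rows 7.5 tilt [ 4.6e-03 -9.0e-04 -1.0e+00]
```

View pics/d23.png

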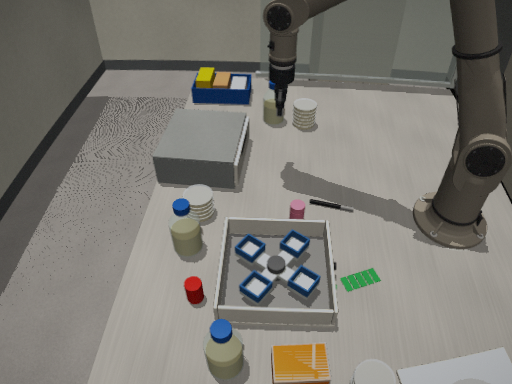

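View pics/s23.png

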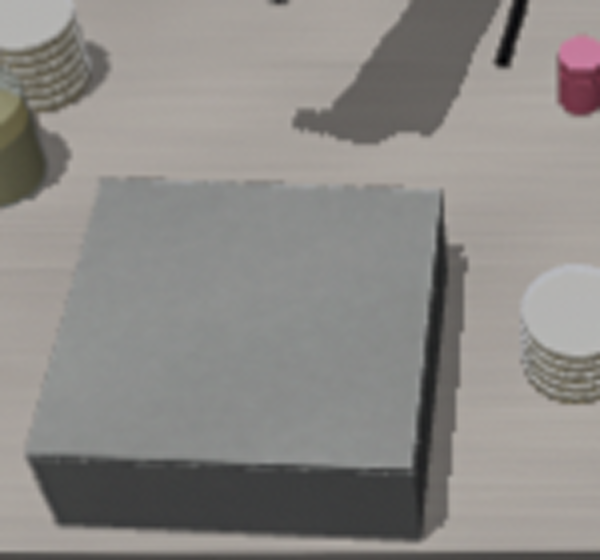

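```bash
python3 - <<'E'
from h import *
plan((.6245,.2585,.15),87.7)
E
```

```text
t 47.02 tcp [ 0.548  -0.2265  0.1989] jaw 87.8 j [ 0.26  0.37  0.03  1.8  -0.01  0.97  1.83] w -0.0004 F [ 0.1  0.6 -0.4]
   shift [-57.8 487.6  48.8] turn 0.1 rows 7.9 tilt [ 4.2e-03 -8.0e-04 -1.0e+00]
```

Emit:
send_rows:
  moves: [-4,20,0,0,-10,70,0,0,-17,128,0,0,-25,188,0,0,-33,248,0,0,-40,308,5,0,-48,368,10,0,-54,425,20,0]

```text
clock: 48.02
tcp_pos: [0.6166, 0.1989, 0.1753]
orientation: [-0.059, -3.14, -0.0]
contact_force: [0.6, 0.1, -0.2]
grip_width: -0.0002
```

```bash
python3 - <<'E'
from h import *
plan((.6245,.2585,.15),87.7)
E
```

```text
t 48.02 tcp [0.6166 0.1989 0.1753] jaw 87.8 j [-0.34  0.49 -0.1   1.67  0.05  0.98  1.08] w -0.0002 F [ 0.6  0.1 -0.2]
   shift [-5.7 59.8 25.3] turn 0.1 rows 1.0 tilt [-1.2e-03  3.0e-04 -1.0e+00]
```

Emit:
send_rows:
  moves: [-3,25,10,0,-5,45,20,0,-6,57,25,0,-6,57,25,0,-6,57,25,0]

```text
clock: 48.65
tcp_pos: [0.6254, 0.251, 0.1527]
orientation: [0.064, 3.14, -0.001]
contact_force: [0.0, 0.1, 0.4]
grip_width: -0.0001
```

```bash
python3 - <<'E'
from h import *
plan((.6245,.2585,.058),87.7)
w=r.grab_frame("wrist"); crop(w,0,0,512,384,1.5,"w24.png")
for p in [(.6245,.2585,.058)]: print(proj(w,p))
E
```

```text
t 48.65 tcp [0.6254 0.251  0.1527] jaw 87.7 j [-0.4   0.55 -0.1   1.62  0.06  0.97  1.  ] w -0.0001 F [0.  0.1 0.4]
   shift [ 1.3  7.5 94.7] turn -0.0 rows 1.5 tilt [ 7.e-04 -7.e-04 -1.e+00]
[[267.40130639 192.50188061]]
```

View pics/w24.png

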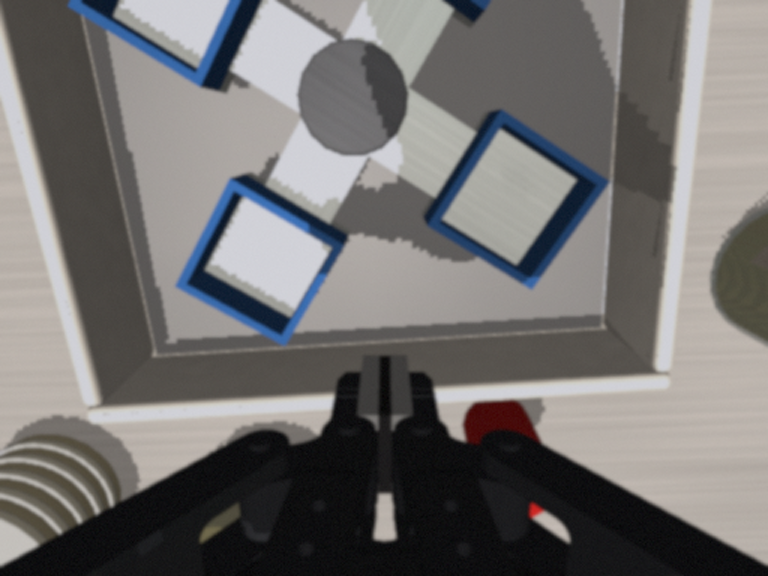

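Emit:
send_rows:
  moves: [1,7,20,0,1,7,50,0,1,7,78,0,1,7,92,0,1,7,95,0,1,7,95,0]

```text
clock: 49.45
tcp_pos: [0.6245, 0.2601, 0.0578]
orientation: [0.061, 3.14, 0.001]
contact_force: [0.4, 1.0, 1.1]
grip_width: -0.0
```

```bash
python3 - <<'E'
from h import *
M=R.from_rotvec(r.get_obs()["orientation"]).as_matrix(); print(M.round(3))
plan((.5368+.045,.24+.078,.058),87.7)
w=r.grab_frame("scene"); crop(w,240,100,400,240,5,"s25.png")
E
```

```text
[[-0.999  0.039  0.001]
 [ 0.039  0.999  0.   ]
 [-0.001  0.001 -1.   ]]
t 49.45 tcp [0.6245 0.2601 0.0578] jaw 87.8 j [-0.42  0.67 -0.1   1.67  0.08  0.81  0.98] w -0.0 F [0.4 1.  1.1]
   shift [44.9 56.3 -0.2] turn 0.1 rows 1.2 tilt [ 9.e-04  5.e-04 -1.e+00]
```

View pics/s25.png

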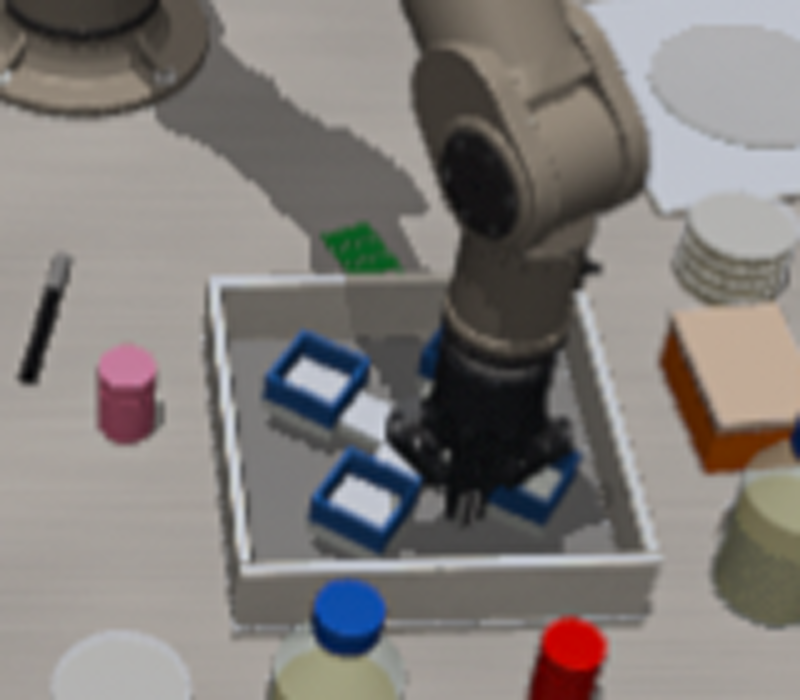

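Emit:
send_rows:
  moves: [10,13,0,0,36,45,0,0,61,76,-22,0,64,80,-78,0,64,80,-125,0]

```text
clock: 50.12
tcp_pos: [0.5615, 0.3451, 0.1849]
orientation: [0.055, 3.14, 0.003]
contact_force: [-0.1, -0.2, -0.4]
grip_width: 0.0001
```

```bash
python3 - <<'E'
from h import *
ims=[]
for i in range(4):
    f=r.grab_frame("side"); ims.append(f["img"][200:330,200:350,::-1]); print(r.get_obs()["clock"], r.get_obs()["contact_force"].round(1))
cv2.imwrite("pics/spin.png",cv2.resize(np.vstack([np.hstack(ims[:2]),np.hstack(ims[2:])]),None,fx=2.2,fy=2.2))
E
```

```text
50.175 [ 1.7 -0.1  4.9]
50.225 [0.7 0.8 0. ]
50.275 [-0.5  0.3 -1.2]
50.325 [ 0.1 -0.1 -1. ]
```

View pics/spin.png

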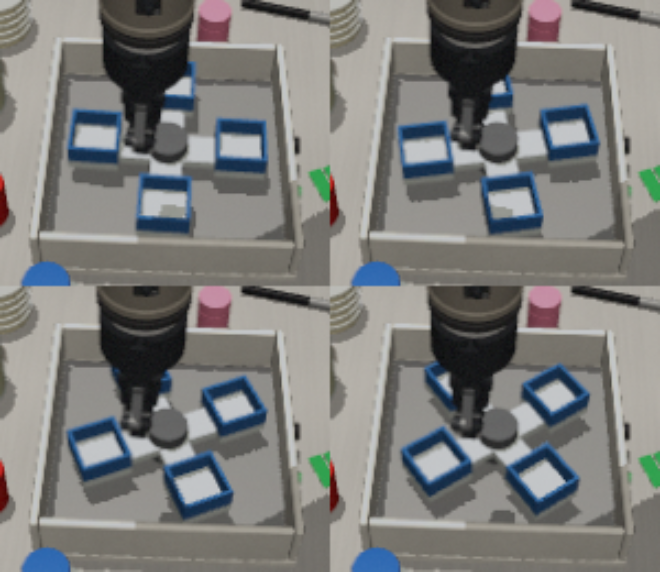

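```bash
cat > trk.py <<'E'
from h import *
import sys
def ang(f):
    xs=np.linspace(-.125,.125,126); X,Y=np.meshgrid(xs,xs); P=np.stack([X+.5368,Y+.24,np.full_like(X,.07)],-1).reshape(-1,3)
    uv=proj(f,P).astype(np.float32).reshape(126,126,2)
    im=cv2.remap(f["img"],uv[...,0],uv[...,1],cv2.INTER_LINEAR)
    h=cv2.cvtColor(im,cv2.COLOR_RGB2HSV); m=cv2.inRange(h,(100,120,40),(125,255,255))>0
    rr=np.hypot(X,Y); m&=(rr>.05)&(rr<.12); th=np.arctan2(Y,X)[m]
    return np.angle(np.exp(4j*th).sum())/4, m.sum()
if __name__=="__main__":
    import pickle; f0=pickle.load(open("f0.pkl","rb"))[1]; print("start",np.degrees(ang(f0)[0]))
    A=[];T=[]
    for i in range(int(sys.argv[1])):
        f=r.grab_frame("side"); A.append(ang(f)[0]); T.append(r.get_obs()["clock"])
    U=np.unwrap(np.array(A),period=np.pi/2)
    for t,u in list(zip(T,U))[::4]: print(round(t,3),round(u-U[0],3),round(np.degrees(u),1))
    np.save("U.npy",np.c_[T,U])
E
python3 trk.py 60
```

```text
start -33.79493442053019
50.375 0.0 -37.3
50.575 0.777 7.2
50.775 1.685 59.3
50.975 2.432 102.1
51.175 3.274 150.3
51.375 3.969 190.1
51.575 4.777 236.4
51.775 5.412 272.8
51.975 6.179 316.8
52.175 6.756 349.8
52.375 7.441 389.1
52.575 8.073 425.3
52.775 8.601 455.5
52.975 9.251 492.7
53.175 9.746 521.1
```

```bash
python3 - <<'E'
from h import *
g=r.grab_frame("side"); crop(g,150,90,270,200,6,"d30.png"); f=r.grab_frame("scene"); cv2.imwrite("pics/s30.png",f["img"][:,:,::-1])
for j in (0,.004,.01):
    for y in (-.138,.138):
        q=np.array([.6755,-.2335])+ -(.012+j)*ux+y*uy; print(j,y,(proj(g,(*q,.098))[0]-(150,90))*6)
E
```

```text
0 -0.138 [592.61545069 158.14908143]
0 0.138 [525.69930699 451.18637876]
0.004 -0.138 [599.22643252 158.55681847]
0.004 0.138 [533.36855148 451.73814662]
0.01 -0.138 [609.14891482 159.1706849 ]
0.01 0.138 [544.88137108 452.56732579]
```

View pics/d30.png

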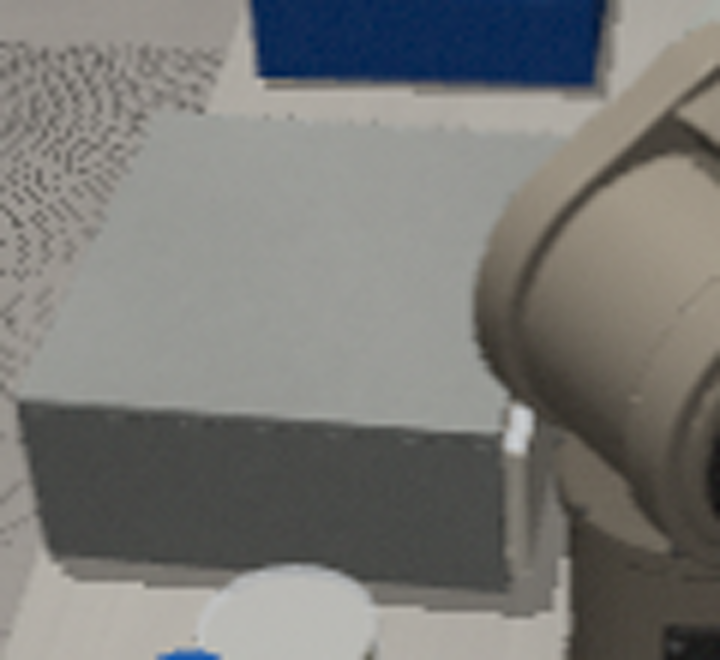

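View pics/s30.png

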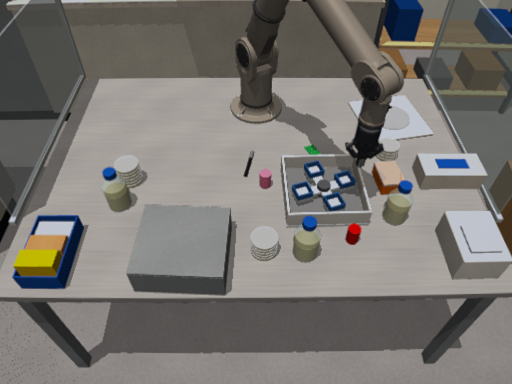

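```bash
python3 - <<'E'
from bench import r
print(r.get_obs()["clock"], r.get_obs()["contact_force"]); print(r.hand_in())
E
```

```text
53.425 [ 0.35059481 -0.55590941  0.48867048]
the job is handed in; nothing more can be done
None
```

All five blue-capped pots in this start, four from the rotor and one from the bench, are in the drawer and the drawer is closed. The rotor ran on by itself after one push, and I handed the job in at about 53 s.

- **Pots:** the last picture before closing showed all five upright in two staggered rows. I did not see them again once the drawer was shut.
- **Drawer:** it stopped against its end stop with about 13 N on the fingers. In the final picture the front panel's corner lies where a fully closed drawer should put it, to within about a pixel.
- **Rotor:** it ran untouched at about 4 rad/s at first and slowed to about 2.5–3 rad/s. By the camera tracking it passed 9.7 rad, and it was still turning when I handed in.
- **Other things:** the bottles, dishes, marker, tip box and the pink and red look-alikes appear where they were in the final picture. The gripper was clear of everything at hand-in.

No check failed. The wrist camera read up to about 4 mm differently from the other two in early measurements; this did not affect any grasp or placing.

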